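# Put the chargers away in the drawer

## Task

Switch the charging dock off with its toggle and pull the small unit's drawer right out to its stop; only then pull every plugged-in charger straight up out of its sprung socket and put all the chargers, with the one lying on the worktop, into the drawer. When they are all in, push the drawer fully shut. Leave the switch off and do not disturb the other kitchen things.

Things in the scene. Friction and masses are not known exactly. Their poses are not given: they have to be found in the camera images.
- charger0: Plug-in charger, 0.12 kg: white body 36 x 40 x 44 mm (own x, y, z) on a grey plug foot 26 x 24 x 20 mm (31 mm in y over two beads). Origin: centre of the foot's underside; z from foot to body; body centre at z = 42 mm. If present, starts plugged upright in the dock, axes as the dock's; sprung bars hold it: about 16 N straight up (peak 7 mm up) frees it, clear at 21 mm.
- charger1: Plug-in charger, 0.12 kg: white body 36 x 40 x 44 mm (own x, y, z) on a grey plug foot 26 x 24 x 20 mm (31 mm in y over two beads). Origin: centre of the foot's underside; z from foot to body; body centre at z = 42 mm. If present, starts plugged upright in the dock, axes as the dock's; sprung bars hold it: about 16 N straight up (peak 7 mm up) frees it, clear at 21 mm.
- charger2: Plug-in charger, 0.12 kg: white body 36 x 40 x 44 mm (own x, y, z) on a grey plug foot 26 x 24 x 20 mm (31 mm in y over two beads). Origin: centre of the foot's underside; z from foot to body; body centre at z = 42 mm. If present, starts plugged upright in the dock, axes as the dock's; sprung bars hold it: about 16 N straight up (peak 7 mm up) frees it, clear at 21 mm.
- charger3: Plug-in charger, 0.12 kg: white body 36 x 40 x 44 mm (own x, y, z) on a grey plug foot 26 x 24 x 20 mm (31 mm in y over two beads). Origin: centre of the foot's underside; z from foot to body; body centre at z = 42 mm. If present, starts plugged upright in the dock, axes as the dock's; sprung bars hold it: about 16 N straight up (peak 7 mm up) frees it, clear at 21 mm.
- charger4: Plug-in charger, 0.12 kg: white body 36 x 40 x 44 mm (own x, y, z) on a grey plug foot 26 x 24 x 20 mm (31 mm in y over two beads). Origin: centre of the foot's underside; z from foot to body; body centre at z = 42 mm. Always present; starts lying on a 44 x 40 mm side on the worktop in front of the dock, its foot roughly towards the dock.
- dock: White charging dock fixed to the worktop, 135 (x) x 256 (y) x 32 mm high, x pointing away from the robot, left or right of the middle. Origin on the worktop under the middle of the socket row; sockets at x = 0, y = -93, -31, 31, 93 mm, two or three of them filled; edges at x = -100 and 35 mm. A plugged charger's origin is 12 mm above the worktop; 22 mm lie between neighbours in y.
- switch (a joint): Toggle switch on the dock's front ledge, rad: 0 = on (leans towards the robot side, the dock's -x), 0.9 = off (leans towards the sockets). It starts on and stays where it is left; about 2 N at the tip moves it along the dock's +x.
- switch_tip (a point): Centre of the toggle's 18 mm ball end, 35 mm from its pivot (pivot at dock x = -72 mm, y = 0, 34 mm above the worktop), so 61 to 69 mm above the worktop; the tip moves 30 mm along x in all.
- cabinet: Small light-wood drawer unit fixed to the worktop, 170 (x) x 290 (y) x 106 mm high, on the other side from the dock; origin on the worktop, midway across, 55 mm behind its front; its front is the -x face, at x = -55 mm, towards the robot; its back is at x = 115 mm.
- drawer (a joint): How far the only drawer is pulled out along the cabinet's -x, m: 0 = shut, 0.100 = at its stop. It starts almost shut (up to 15 mm out), takes about 3 N to slide and stays where it is left.
- drawer_handle (a point): Middle of the drawer's bar handle: a level round steel bar 12 mm thick and 100 mm long along y, 45 mm (axis) in front of the drawer front and 98 mm above the worktop, so 8 mm below the cabinet's top; moves with the drawer, axes as the cabinet's.
- drawer_floor (a point): Point on the drawer's inner floor, 18 mm above the worktop, moving with the drawer; axes as the cabinet's. Inside, the drawer reaches from x = -75 (front) to +71 mm (back) and y = -127 to +127 mm, and is 72 mm deep. With the drawer at its stop, the part from x = -75 to +15 mm lies open in front of the cabinet.
- cup_espresso: Patterned espresso cup, 62 x 88 x 50 mm; a bystander, stands on the worktop; origin at the centre of its underside.
- spice_c: Small spice jar with a cork-coloured cap, diameter 42, 84 mm tall; a bystander, stands on the worktop; origin at the centre of its underside.
- egg_timer: Round sage-green kitchen timer, 69 mm wide, 61 mm tall; a bystander, stands on the worktop; origin at the centre of its underside.
- salt_shaker: Salt shaker, diameter 44, 90 mm tall; a bystander, stands on the worktop; origin at the centre of its underside.
- mill_pepper: Wooden pepper mill, diameter 58, 170 mm tall; a bystander, stands on the worktop; origin at the centre of its underside.
- spice_b: Larger spice jar with a cork-coloured cap, diameter 54, 122 mm tall; a bystander, stands on the worktop; origin at the centre of its underside.
- egg_cup: White egg cup, diameter 49, 64 mm tall; a bystander, stands on the worktop; origin at the centre of its underside.

How it is judged:
By the outcome, as a careful person would: the job done as asked, in the order asked, and still so for the second after the job is handed in, with the robot touching nothing.
Of charger0, charger1, charger2, charger3 only 2 to 3 are there at a start; the rules pass over those that are not, and their reading is None.
At some moment in a run one of charger4 may be knocked a few centimetres aside while the robot is not near it.
Once in a run the grip may slacken for a moment while it holds something.
It also fails if it takes over 210 s, if anything falls off the work surface, if the arm or the gripper's body presses on something with over 40 N, if the wrist force passes 120 N, or if a joint passes its speed limit or range.

## Robot

A 6-joint arm with a two-finger parallel gripper is mounted at the origin on a cart in front of the work surface, level with it; the furniture and walls round the work are solid. World frame = base frame: x ahead of the robot, y to its left, z up, the work surface at z = 0. Lengths are in mm, angles in rad, forces in N, time in s.
With the tool pointing down it reaches from about 275 to 850 mm from the base axis. Payload 5.2 kg.
Tool frame: the origin (TCP) lies at the very end of the fingers, on their centre line; the grasp point (between the pads) lies 19 mm behind it (robot.grasp_offset is the distance from the TCP to the grasp point, in mm); z points along the fingers, y is the line along which they close (so a half turn about z gives the same grasp; the last joint's range is limited). The gripper opens to 85 mm and grips with 20 to 120 N. Pads are 22 mm wide; open, the fingers measure 114 mm over their backs; the gripper's body (76 mm by 85 mm) begins 54 mm behind the grasp point. The pads swing forward as they close: fully open they stand 13 mm farther back than shut.
Start: joints at [1.065, 0.259, 1.535, -0, 1.348, -0.203], TCP at [163.985, 524.99, 231.31] pointing down, gripper open.
Joint ranges: [-3.14, 3.14], [-0.91, 2.08], [0.19, 2.58], [-1.22, 4.36], [0.22, 2.71], [-3.12, 3.12]. Speed limits (rad/s): [2.57, 2.57, 3.14, 3.14, 3.14, 3.14].

## Interface

Orientations are given as a unit quaternion [x, y, z, w].
In Python, from workcell import robot gives the robot as it stands.
- The arm moves only by the shell command python3 -m jog 'ROWS'. ROWS is JSON, a list of rows, each an object with "dp": the shift along the tool's x, y, z in units of 40 mm (1.0 is 40 mm), a list of three; "twist": the turn, a rotation vector about the tool's x, y, z in units of 5 degrees (1.0 is 5 degrees), a list of three; "claw": the opening, from 0 (shut) to 1 (fully open). In form: [{"dp": [x, y, z], "twist": [ax, ay, az], "claw": claw}, ...]. A call has 1 to 5 rows; each row is the pose to reach, as a shift and turn from the pose commanded when the call began, along the tool's axes at that moment; what a row does not reach only later rows make up. A row lasts 1/12 s, in which the tool goes at most 41.7 mm and 7.16 degrees, less where a joint would pass 70% of its speed; a pose out of reach is approached as far as the arm can. A call with a gripper value outside its range is refused whole. The fingers move at their own pace and stop on an object; the grip force is fixed at half the most. Time passes only in rows, so rows that repeat a pose let the fingers close. It gives the time, the measured TCP pose, the force, the opening and the grip force at its end, in the units of the state.
- robot.read_state(): the state, without advancing time (a new reading comes with each control period).
- robot.get_image(name): name is "scene" or "top"; returns (picture, depth): 480x640x3 uint8, red, green, blue; 480x640 float32, mm along the optical axis (not along the pixel's ray), 0 where there is no reading.
- robot.camera_model(name): a dict with "K" (3x3 intrinsics, pixels), "world_from_camera" (4x4, takes a point from camera to world coordinates). Camera axes: x right, y up, looking along -z (the intrinsics and any distortion apply to the point x, -y, -z); pixel columns grow to the right and rows downward; lengths in mm; the calibration is good to about 2 mm. A picture is of the moment at which its call begins. camera_model takes no time and is no camera call.
- robot.sign_off(): hands the job in; it is judged then, once.
The state is a dict: "clock": time; "joint_positions": joint angles; "joint_vel": joint speeds; "tau": joint torques, N m; "tcp_pos": TCP position; "tcp_rot": TCP orientation; "wrist_force": force on the tool from outside, world axes, zero at the start; "wrist_torque": the same for the moment, N m; "opening": opening from 0.0 (shut) to 1.0 (fully open); "grasp_force": force on a finger pad.
Only numpy, scipy, OpenCV 4.12 (cv2) and the standard library are available. Lean on these libraries where they do the work, as an engineer would, in place of code of your own. Each camera call takes 0.05 s, during which the arm holds its last target. There are 200 camera calls.

## Working session

There is one attempt and no reset: what is moved stays moved. The work goes in short steps, Python scripts to look and compute and a shell command to move; the robot and the scene stay as the last step left them, time stands still between calls to the robot, and variables do not carry over. Pictures are saved under pics/ and viewed, at most 14 in all, crops included, and the job is handed in when it is done.

```bash
mkdir -p pics; ls
cat > h.py <<'E'
import numpy as np, cv2
from workcell import robot
def grab(n):
    im,d=robot.get_image(n); m=robot.camera_model(n); return im,d,np.array(m["K"]),np.array(m["world_from_camera"])
def pts(d,K,T):
    v,u=np.mgrid[0:d.shape[0],0:d.shape[1]]
    P=np.stack([(u-K[0,2])/K[0,0]*d,-(v-K[1,2])/K[1,1]*d,-d],-1)
    return P@T[:3,:3].T+T[:3,3]
def ray(u,v,z,K,T):
    r=T[:3,:3]@np.array([(u-K[0,2])/K[0,0],-(v-K[1,2])/K[1,1],-1]); o=T[:3,3]
    return o+r*(z-o[2])/r[2]
E
python3 - <<'E'
from h import *
for n in("scene","top"):
    im,d,K,T=grab(n); cv2.imwrite(f"pics/{n}0.png",im[:,:,::-1]); np.savez(f"{n}0.npz",im=im,d=d,K=K,T=T)
    print(n,K.round(1).tolist(),T.round(3).tolist(),robot.camera_model(n).keys(),(d>0).mean())
s=robot.read_state();print(s)
E
```

```text
pics
scene [[596.5, 0.0, 317.3], [0.0, 596.5, 242.5], [0.0, 0.0, 1.0]] [[0.86, 0.394, -0.326, 34.084], [-0.511, 0.665, -0.545, -926.46], [0.002, 0.634, 0.773, 1412.866], [0.0, 0.0, 0.0, 1.0]] dict_keys(['K', 'world_from_camera']) 0.9961946614583334
top [[440.4, 0.0, 325.8], [0.0, 440.4, 242.7], [0.0, 0.0, 1.0]] [[0.027, 0.981, -0.19, 304.93], [-0.999, 0.031, 0.018, 7.748], [0.024, 0.19, 0.982, 1469.27], [0.0, 0.0, 0.0, 1.0]] dict_keys(['K', 'world_from_camera']) 0.9960611979166667
{'clock': 0.1, 'joint_positions': array([ 1.06521355e+00,  2.59305634e-01,  1.53596503e+00,  7.70861488e-06,
        1.34798945e+00, -2.02784654e-01]), 'joint_vel': array([ 0.00032889, -0.00191245, -0.00418111,  0.00128823, -0.00054025,
       -0.00128598]), 'tau': array([ 2.19590060e-03, -4.46967959e+01, -2.91246307e+01, -3.70484622e-04,
        6.33155083e-03, -1.16077643e-05]), 'tcp_pos': array([163.74301879, 524.57373031, 230.54215859]), 'tcp_rot': array([ 1.50822131e-01,  9.88560564e-01, -7.80680048e-04, -2.92684529e-04]), 'wrist_force': array([0.07948566, 0.07521926, 0.88847041]), 'wrist_torque': array([ 0.01275541,  0.06672211, -0.03720046]), 'grasp_force': 0.0, 'opening': 1.0024367309250994}
```

View pics/scene0.png

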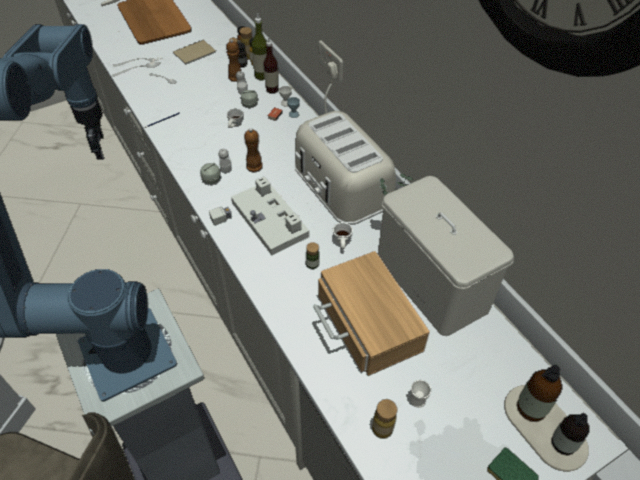

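View pics/top0.png

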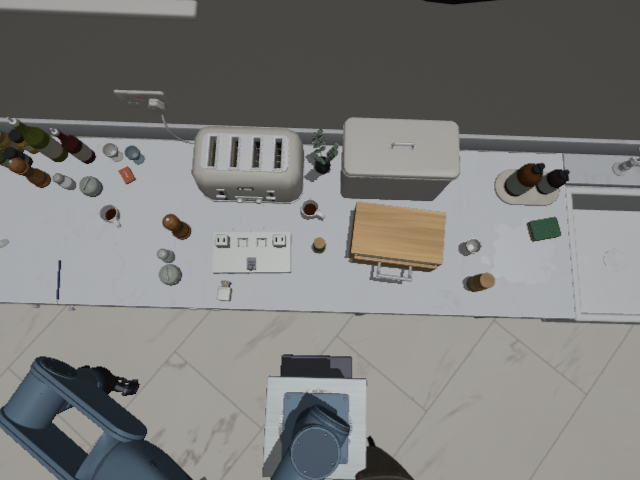

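The scene view shows the dock at about (270,215), its two plugged chargers near (263,186) and (292,222), the loose one at (220,214), and the cabinet at (372,310) with its handle at (328,322). In the top view the dock is at (252,253), the chargers at (222,240) and (279,240), the loose one at (224,291), and the cabinet at (398,237) with its handle at (392,275). Next I'll measure with depth from both views.

Run:
```python
from h import *
A={}
for n,b in(("top",(195,190,455,310)),("scene",(195,165,440,385))):
    f=np.load(n+"0.npz"); im,d,K,T=[f[k] for k in("im","d","K","T")]
    P=pts(d,K,T); A[n]=(im,P)
    X,Y,Z=P[...,0],P[...,1],P[...,2]
    print(n,"table z",np.median(Z[(X>380)&(X<420)&(Y>-50)&(Y<50)]))
    # dock top
    for name,m in (("docktop",(abs(Z-32)<6)&(X>330)&(X<560)&(Y>50)&(Y<420)),
                   ("plug",(abs(Z-76)<7)&(X>400)&(X<560)&(Y>60)&(Y<400)),
                   ("loose",(Z>22)&(Z<48)&(X>300)&(X<395)&(Y>150)&(Y<380)),
                   ("tip",(Z>50)&(Z<85)&(X>350)&(X<440)&(Y>100)&(Y<300)),
                   ("cabtop",(abs(Z-106)<6)&(X>350)&(X<650)&(Y<-50)&(Y>-420)),
                   ("handle",(Z>85)&(Z<112)&(X<425)&(X>280)&(Y<-50)&(Y>-420))):
        k,l,s,c=cv2.connectedComponentsWithStats(m.astype(np.uint8))
        for i in range(1,k):
            if s[i,4]<12: continue
            Q=P[l==i]; r=cv2.minAreaRect(Q[:,:2].astype(np.float32))
            print(n,name,s[i,4],"px",c[i].round(0),"mean",Q.mean(0).round(1),"z95",np.percentile(Q[:,2],[5,50,95]).round(1),"rect",np.round(r[0],1),np.round(r[1],1),round(r[2],1))
    x0,y0,x1,y1=b
    cv2.imwrite(f"pics/{n}0c.png",cv2.resize(im[y0:y1,x0:x1,::-1],None,fx=800/(x1-x0) if n=="top" else 2.6,fy=800/(x1-x0) if n=="top" else 2.6,interpolation=cv2.INTER_CUBIC))
```

```text
top table z -0.641117820820682
top docktop 1746 px [251. 259.] mean [519.5 226.6  31.9] z95 [27.5 31.8 36.5] rect [519.6 225.2] [ 84.6 256.7] 1.6
top docktop 188 px [224. 291.] mean [414.3 307.7  32.9] z95 [27.7 33.2 37.4] rect [417.3 307.5] [40.  63.7] 85.0
top plug 14 px [249. 266.] mean [491.9 223.7  72.2] z95 [69.7 71.7 75.1] rect [491.  223.5] [17.4 12.1] 71.3
top loose 43 px [223. 298.] mean [390.  307.   34.5] z95 [27.4 34.2 40.8] rect [389.7 308.1] [ 9.6 37. ] 0.4
top cabtop 3354 px [399. 239.] mean [ 587.2 -250.8  106.2] z95 [101.9 106.2 110.5] rect [ 593.1 -246. ] [290.7 135.8] 84.7
top cabtop 108 px [394. 277.] mean [ 467.3 -233.7  104.3] z95 [101.1 104.3 108.5] rect [ 467.5 -233.5] [107.5  11.3] 83.9
scene table z -325.59224324645356
scene docktop 1447 px [262. 218.] mean [519.4 220.9  31.4] z95 [26.8 31.3 36.5] rect [516.  225.5] [ 88.  267.4] 0.0
scene docktop 162 px [219. 213.] mean [413.1 306.1  32.7] z95 [27.4 33.2 37.4] rect [416.6 310. ] [65.6 47.6] 4.4
scene loose 42 px [212. 216.] mean [389.8 306.5  31.6] z95 [23.6 32.  37.5] rect [389.6 309.5] [44.6 10.6] 89.9
scene cabtop 4191 px [368. 308.] mean [ 586.2 -258.7  105.1] z95 [100.9 105.  109.6] rect [ 594.1 -245.5] [294.  138.8] 84.7
scene cabtop 104 px [323. 320.] mean [ 467.2 -233.6  103. ] z95 [100.2 102.4 106.9] rect [ 467.1 -233.7] [110.1  12. ] 84.7
```

View pics/top0c.png

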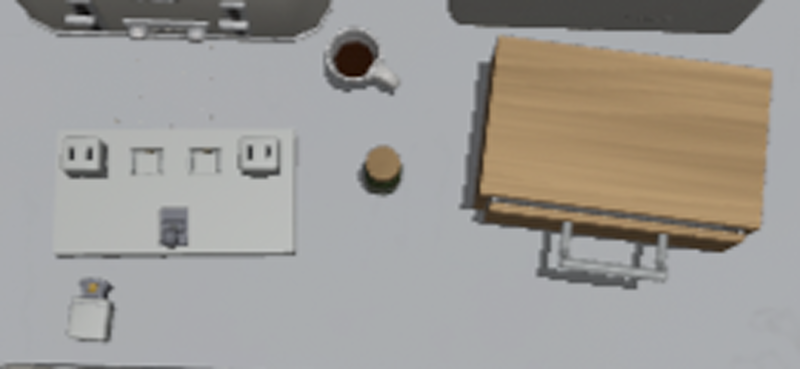

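Run:
```python
from h import *
for n in("top","scene"):
    f=np.load(n+"0.npz"); im,d,K,T=[f[k] for k in("im","d","K","T")]
    P=pts(d,K,T); X,Y,Z=P[...,0],P[...,1],P[...,2]
    print("table",np.median(Z[(X>440)&(X<470)&(Y>0)&(Y<100)]))
    for name,m in (("docktop",(abs(Z-32)<5)&(X>450)&(X<680)&(Y>50)&(Y<420)),
                   ("plug",(abs(Z-76)<7)&(X>530)&(X<640)&(Y>60)&(Y<400)),
                   ("loosebody",(Z>32)&(X>360)&(X<470)&(Y>250)&(Y<380)),
                   ("loosefoot",(Z>12)&(Z<32)&(X>425)&(X<472)&(Y>250)&(Y<380)),
                   ("tip",(Z>50)&(Z<85)&(X>460)&(X<540)&(Y>150)&(Y<300)),
                   ("cabtop",(abs(Z-106)<7)&(X>500)&(X<750)&(Y<-50)&(Y>-450)),
                   ("handle",(Z>96)&(Z<112)&(X<480)&(X>400)&(Y<-50)&(Y>-420)),
                   ("front",(Z>70)&(Z<108)&(X>485)&(X<535)&(Y<-50)&(Y>-420)),
                   ("objs",(Z>35)&(Z<200)&(X>300)&(X<640)&(Y<480)&(Y>-600))):
        k,l,s,c=cv2.connectedComponentsWithStats(m.astype(np.uint8))
        for i in range(1,k):
            if s[i,4]<12: continue
            Q=P[l==i]; r=cv2.minAreaRect(Q[:,:2].astype(np.float32))
            print(n,name,s[i,4],c[i].round(0),"mean",Q.mean(0).round(1),"z",np.percentile(Q[:,2],[5,50,95]).round(1),"rect",np.round(r[0],1),np.round(r[1],1),round(r[2],1))
from scipy.spatial.transform import Rotation as R
print(R.from_quat(robot.read_state()["tcp_rot"]).as_matrix().round(3))
```

```text
table -0.3315209311849685
top docktop 2324 [252. 253.] mean [540.2 224.1  31.8] z [27.9 31.7 35.9] rect [545.7 226.6] [134.7 257.5] 1.9
top plug 138 [221. 240.] mean [574.8 319.5  74.5] z [70.5 74.5 79.2] rect [575.4 319.5] [36.8 39.6] 2.7
top plug 132 [279. 239.] mean [581.8 134.4  75.7] z [71.  75.5 80.6] rect [581.5 134.6] [36.8 36.1] 1.7
top loosebody 143 [223. 293.] mean [407.3 308.3  35.9] z [32.3 35.5 40.3] rect [407.6 308.5] [39.6 44.5] 83.4
top loosefoot 46 [225. 283.] mean [438.8 305.7  28.3] z [23.3 29.  31.4] rect [437.7 306.1] [27.3 21.9] 82.2
top tip 28 [249. 266.] mean [492.2 223.7  68.8] z [57.2 69.2 74.7] rect [493.  222.6] [16.9 20.7] 55.1
top cabtop 16 [360. 189.] mean [ 748.3 -121.9  105.3] z [100.1 105.4 110.6] rect [ 748.4 -122.2] [ 2.8 29.5] 1.3
top cabtop 28 [375. 190.] mean [ 748.3 -172.5  106.7] z [100.4 106.8 112.2] rect [ 748.  -173.9] [61.1  3.4] 89.7
top cabtop 30 [404. 191.] mean [ 748.4 -264.8  106. ] z [ 99.4 105.4 111.9] rect [ 748.1 -266.5] [71.6  3.3] 89.2
top cabtop 33 [428. 192.] mean [ 748.5 -344.9  106.2] z [100.5 106.6 112. ] rect [ 748.5 -345
[... 3745 characters left out ...]
3.1 222.1  49.3] z [35.4 40.3 72.9] rect [506.7 222.2] [43.5 45.7] 74.1
scene objs 248 [293. 222.] mean [579.5 129.4  63.1] z [37.2 68.5 78.4] rect [584.2 153.4] [83. 48.] 86.2
scene objs 245 [312. 252.] mean [570.   -2.1  67. ] z [38.5 72.6 85.7] rect [574.    2.8] [44.6 37.1] 22.2
scene objs 5917 [363. 316.] mean [ 564.9 -266.9   96.2] z [ 51.7 103.2 109.2] rect [ 548.2 -243.8] [183.5 306.1] 0.0
scene objs 266 [421. 389.] mean [ 588.  -497.2   50.9] z [36.7 50.8 64.8] rect [ 583.5 -500.4] [51.7 46.7] 54.3
scene objs 679 [385. 416.] mean [ 457.7 -524.    97.7] z [ 45.3 113.3 124.2] rect [ 462.6 -518.6] [50.9 51.5] 85.3
[[-0.955  0.298 -0.001]
 [ 0.298  0.955 -0.001]
 [ 0.    -0.002 -1.   ]]
```

```bash
cat > go.py <<'E'
# go.py X Y Z yaw_of_tool_y_deg : prints dp/twist (tool units) to reach it, tool down
import sys; from h import *
from scipy.spatial.transform import Rotation as R
x,y,z,a=map(float,sys.argv[1:5]); s=robot.read_state(); M=R.from_quat(s["tcp_rot"])
a=np.radians(a); Y=np.array([np.cos(a),np.sin(a),0]); Z=np.array([0,0,-1.]); G=R.from_matrix(np.stack([np.cross(Y,Z),Y,Z],1))
print("dp",(M.inv().apply(np.array([x,y,z])-s["tcp_pos"])/40).round(3),"twist",np.degrees((M.inv()*G).as_rotvec()).round(2)/5,
 "F",s["wrist_force"].round(1),"pos",s["tcp_pos"].round(1))
E
python3 go.py 455 224 150 91.9
echo '--help'; python3 -m jog '[{"dp":[0,0,0],"twist":[0,0,0],"claw":0}]'
```

```text
dp [-9.192 -4.998  2.019] twist [-0.018 -0.008 -3.85 ] F [0.1 0.1 0.9] pos [163.7 524.6 230.5]
--help
clock: 0.18
tcp_pos: [163.8, 524.7, 230.7]
tcp_rot: [0.151, 0.989, -0.001, -0.0]
wrist_force: [0.6, -0.6, -0.5]
opening: 0.885
grasp_force: 0.0
```

```bash
r='ignored'; python3 -m jog '[{"dp":[-4.6,-2.5,0],"twist":[0,0,-3.85],"claw":0},{"dp":[-4.6,-2.5,0],"twist":[0,0,-3.85],"claw":0},{"dp":[-4.6,-2.5,0],"twist":[0,0,-3.85],"claw":0},{"dp":[-4.6,-2.5,0],"twist":[0,0,-3.85],"claw":0},{"dp":[-4.6,-2.5,0],"twist":[0,0,-3.85],"claw":0}]'; python3 go.py 455 224 150 91.9
```

```text
clock: 0.6
tcp_pos: [302.6, 381.3, 231.2]
tcp_rot: [-0.018, 1.0, -0.0, -0.0]
wrist_force: [1.0, 0.5, -0.2]
opening: 0.143
grasp_force: 0.0
dp [-3.669 -4.064  2.029] twist [-0.002 -0.002  0.022] F [ 1.   0.5 -0.2] pos [302.6 381.3 231.2]
```

```bash
python3 -m jog '[{"dp":[-3.6,-4,1],"twist":[0,0,0],"claw":0},{"dp":[-3.6,-4,1],"twist":[0,0,0],"claw":0},{"dp":[-3.6,-4,1],"twist":[0,0,0],"claw":0},{"dp":[-3.6,-4,1],"twist":[0,0,0],"claw":0},{"dp":[-3.6,-4,1],"twist":[0,0,0],"claw":0}]'; python3 -m jog '[{"dp":[0,0,0],"twist":[0,0,0],"claw":0},{"dp":[0,0,0],"twist":[0,0,0],"claw":0}]'; python3 go.py 462 224 57 91.9
```

```text
clock: 1.02
tcp_pos: [445.0, 233.3, 192.9]
tcp_rot: [-0.017, 1.0, 0.0, 0.0]
wrist_force: [2.3, 0.9, 0.9]
opening: 0.003
grasp_force: 0.0
clock: 1.18
tcp_pos: [445.1, 233.1, 192.4]
tcp_rot: [-0.014, 1.0, -0.0, -0.001]
wrist_force: [-1.6, 0.5, 0.1]
opening: -0.002
grasp_force: 0.0
dp [-0.423 -0.239  3.384] twist [-0.006 -0.02  -0.054] F [-1.6  0.5  0.1] pos [445.1 233.1 192.4]
```

```bash
python3 -m jog '[{"dp":[-0.42,-0.24,1],"twist":[0,0,0],"claw":0},{"dp":[-0.42,-0.24,2],"twist":[0,0,0],"claw":0},{"dp":[-0.42,-0.24,3],"twist":[0,0,0],"claw":0},{"dp":[-0.42,-0.24,3.38],"twist":[0,0,0],"claw":0},{"dp":[-0.42,-0.24,3.38],"twist":[0,0,0],"claw":0}]'; python3 -m jog '[{"dp":[-0.3,0,0],"twist":[0,0,0],"claw":0},{"dp":[-0.5,0,0],"twist":[0,0,0],"claw":0},{"dp":[-0.7,0,0],"twist":[0,0,0],"claw":0},{"dp":[-0.85,0,0],"twist":[0,0,0],"claw":0},{"dp":[-0.85,0,0],"twist":[0,0,0],"claw":0}]';python3 -m jog '[{"dp":[-0.06,0,0],"twist":[0,0,0],"claw":0},{"dp":[-0.12,0,0],"twist":[0,0,0],"claw":0},{"dp":[-0.12,0,0],"twist":[0,0,0],"claw":0}]'
```

```text
clock: 1.6
tcp_pos: [456.8, 226.3, 54.1]
tcp_rot: [-0.017, 1.0, -0.001, -0.005]
wrist_force: [-0.9, -0.6, -0.1]
opening: 0.0
grasp_force: 0.0
clock: 2.02
tcp_pos: [497.5, 227.8, 59.4]
tcp_rot: [-0.017, 1.0, 0.0, 0.002]
wrist_force: [1.1, -0.3, 0.0]
opening: 0.003
grasp_force: 0.0
clock: 2.27
tcp_pos: [500.3, 227.4, 58.3]
tcp_rot: [-0.017, 1.0, 0.0, 0.0]
wrist_force: [-0.2, 1.0, 0.5]
opening: -0.001
grasp_force: 0.1
```

```bash
python3 -m jog '[{"dp":[-0.05,0,0],"twist":[0,0,0],"claw":0},{"dp":[-0.1,0,0],"twist":[0,0,0],"claw":0},{"dp":[-0.1,0,0],"twist":[0,0,0],"claw":0}]'
python3 - <<'E'
from h import *
for n in("scene","top"):
    im,d,K,T=grab(n); P=pts(d,K,T);X,Y,Z=P[...,0],P[...,1],P[...,2]
    x0,y0,x1,y1=(225,170,325,245) if n=="scene" else (205,225,305,300)
    cv2.imwrite(f"pics/{n}1.png",cv2.resize(im[y0:y1,x0:x1,::-1],None,fx=6,fy=6,interpolation=cv2.INTER_CUBIC))
E
```

```text
clock: 2.52
tcp_pos: [503.0, 227.4, 57.8]
tcp_rot: [-0.017, 1.0, -0.0, -0.001]
wrist_force: [-4.1, -0.3, 2.5]
opening: -0.002
grasp_force: 2.0
```

View pics/scene1.png

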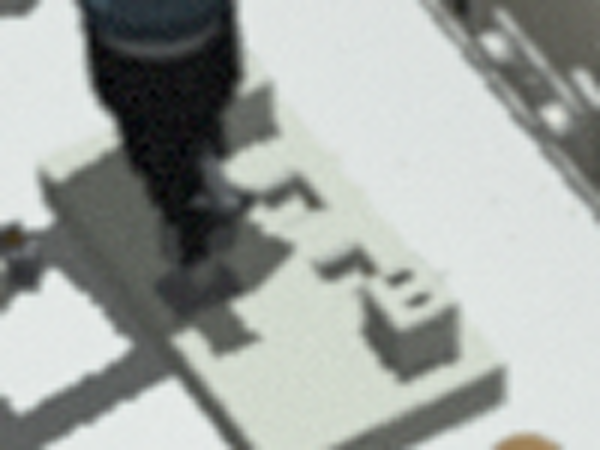

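The crop shows the fingers against the toggle's ball, at crop (225,180). I'll push a little further, back off and measure where the tip ends up.

```bash
python3 -m jog '[{"dp":[-0.05,0,0],"twist":[0,0,0],"claw":0},{"dp":[-0.1,0,0],"twist":[0,0,0],"claw":0},{"dp":[-0.1,0,0],"twist":[0,0,0],"claw":0}]'; python3 -m jog '[{"dp":[1,0,0],"twist":[0,0,0],"claw":0},{"dp":[1,0,-1],"twist":[0,0,0],"claw":0.5},{"dp":[1.5,0,-2],"twist":[0,0,0],"claw":0.5},{"dp":[2,0.5,-3],"twist":[0,0,0],"claw":0.5},{"dp":[2,1,-3.6],"twist":[0,0,0],"claw":0.5}]'
python3 - <<'E'
from h import *
for n in("scene","top"):
    im,d,K,T=grab(n); P=pts(d,K,T);X,Y,Z=P[...,0],P[...,1],P[...,2]
    Q=P[(Z>54)&(Z<85)&(X>480)&(X<545)&(Y>190)&(Y<250)]; print(n,len(Q),Q.mean(0) if len(Q) else 0)
E
python3 go.py 440 100 205 -5.6;python3 go.py 440 100 205 174.4
```

```text
clock: 2.87
tcp_pos: [503.4, 227.4, 57.5]
tcp_rot: [-0.017, 1.0, -0.0, -0.005]
wrist_force: [-14.9, 0.7, 10.6]
opening: -0.002
grasp_force: 7.3
clock: 3.28
tcp_pos: [425.1, 263.8, 203.9]
tcp_rot: [-0.016, 1.0, -0.0, 0.0]
wrist_force: [1.3, 0.8, -1.1]
opening: 0.5
grasp_force: 0.0
scene 32 [520.48187156 223.96643628  66.80084226]
top 29 [520.78032735 224.73169434  69.35823858]
dp [-0.104 -4.217  0.068] twist [ 0.176  0.064 19.524] F [ 1.  -0.2  0.5] pos [429.9 268.4 208.6]
dp [-0.104 -4.217  0.068] twist [ -0.062   0.17  -16.476] F [ 1.  -0.2  0.5] pos [429.9 268.4 208.6]
```

The tip moved from x=492 to 520.6, and the last push met 15 N at the stop, so the switch is off. Now the drawer.

```bash
python3 -m jog '[{"dp":[-0.1,-4.2,0],"twist":[0,0,6.8],"claw":0.5},{"dp":[-0.1,-4.2,0],"twist":[0,0,6.8],"claw":0.5},{"dp":[-0.1,-4.2,0],"twist":[0,0,6.8],"claw":0.5},{"dp":[-0.1,-4.2,0],"twist":[0,0,6.8],"claw":0.5},{"dp":[-0.1,-4.2,0],"twist":[0,0,6.8],"claw":0.5}]'; python3 go.py 455 -60 200 -5.6
```

```text
clock: 3.8
tcp_pos: [437.8, 90.4, 201.9]
tcp_rot: [0.282, 0.959, -0.002, 0.002]
wrist_force: [0.1, -0.3, -0.4]
opening: 0.502
grasp_force: 0.0
dp [-2.397 -2.928  0.064] twist [2.0000e-03 5.4000e-02 1.2564e+01] F [ 0.1 -0.3 -0.4] pos [437.8  90.4 201.9]
```

```bash
python3 -m jog '[{"dp":[-2.4,-2.9,0],"twist":[0,0,6.8],"claw":0.5},{"dp":[-2.4,-2.9,0],"twist":[0,0,6.8],"claw":0.5},{"dp":[-2.4,-2.9,0],"twist":[0,0,6.8],"claw":0.5},{"dp":[-2.4,-2.9,0],"twist":[0,0,6.8],"claw":0.5},{"dp":[-2.4,-2.9,0],"twist":[0,0,6.8],"claw":0.5}]'; python3 go.py 467 -200 190 -5.6
```

```text
clock: 4.22
tcp_pos: [457.6, -57.8, 201.9]
tcp_rot: [0.55, 0.835, -0.001, 0.002]
wrist_force: [0.4, -0.0, -0.7]
opening: 0.501
grasp_force: 0.0
dp [-3.357 -1.189  0.311] twist [0.02  0.044 5.776] F [ 0.4 -0.  -0.7] pos [457.6 -57.8 201.9]
```

```bash
python3 -m jog '[{"dp":[-3.36,-1.19,0.3],"twist":[0,0,5.78],"claw":0.5},{"dp":[-3.36,-1.19,0.3],"twist":[0,0,5.78],"claw":0.5},{"dp":[-3.36,-1.19,0.3],"twist":[0,0,5.78],"claw":0.5},{"dp":[-3.36,-1.19,0.3],"twist":[0,0,5.78],"claw":0.5},{"dp":[-3.36,-1.19,0.3],"twist":[0,0,5.78],"claw":0.5}]'; python3 -m jog '[{"dp":[0,0,0],"twist":[0,0,0],"claw":0.5},{"dp":[0,0,0],"twist":[0,0,0],"claw":0.5}]';  python3 go.py 467.3 -233.5 80 -5.6
```

```text
clock: 4.63
tcp_pos: [467.4, -199.5, 189.2]
tcp_rot: [0.741, 0.672, -0.001, 0.001]
wrist_force: [-0.3, 0.3, 0.2]
opening: 0.499
grasp_force: 0.0
clock: 4.8
tcp_pos: [466.7, -194.0, 189.6]
tcp_rot: [0.737, 0.676, 0.0, -0.0]
wrist_force: [0.2, -0.1, -0.7]
opening: 0.505
grasp_force: 0.0
dp [-0.984  0.1    2.741] twist [-0.004 -0.006  0.14 ] F [ 0.2 -0.1 -0.7] pos [ 466.7 -194.   189.6]
```

```bash
python3 -m jog '[{"dp":[-0.98,0.1,0],"twist":[0,0,0.14],"claw":0.5},{"dp":[-0.98,0.1,0.6],"twist":[0,0,0.14],"claw":0.5},{"dp":[-0.98,0.1,1.2],"twist":[0,0,0.14],"claw":0.5},{"dp":[-0.98,0.1,1.8],"twist":[0,0,0.14],"claw":0.5},{"dp":[-0.98,0.1,1.8],"twist":[0,0,0.14],"claw":0.5}]'; python3 go.py 467.3 -233.5 80 -5.6
```

```text
clock: 5.22
tcp_pos: [465.0, -230.4, 114.1]
tcp_rot: [0.74, 0.672, -0.001, -0.004]
wrist_force: [-1.0, 0.3, -0.5]
opening: 0.502
grasp_force: 0.0
dp [-0.075  0.07   0.851] twist [-0.076 -0.05   0.016] F [-1.   0.3 -0.5] pos [ 465.  -230.4  114.1]
```

```bash
python3 -m jog '[{"dp":[-0.05,0.04,0.3],"twist":[0,0,0],"claw":0.5},{"dp":[-0.05,0.04,0.6],"twist":[0,0,0],"claw":0.5},{"dp":[-0.05,0.04,0.88],"twist":[0,0,0],"claw":0.5},{"dp":[-0.05,0.04,0.88],"twist":[0,0,0],"claw":0.5},{"dp":[-0.05,0.04,0.88],"twist":[0,0,0],"claw":0.3}]'; python3 -m jog '[{"dp":[0,0,0],"twist":[0,0,0],"claw":0},{"dp":[0,0,0],"twist":[0,0,0],"claw":0},{"dp":[0,0,0],"twist":[0,0,0],"claw":0},{"dp":[0,0,0],"twist":[0,0,0],"claw":0}]'; python3 go.py 385 -225 80 -5.6
```

```text
clock: 5.63
tcp_pos: [469.2, -235.0, 83.7]
tcp_rot: [0.741, 0.672, 0.0, 0.0]
wrist_force: [-1.0, -0.1, 0.0]
opening: 0.374
grasp_force: 0.0
clock: 5.97
tcp_pos: [469.5, -235.9, 84.4]
tcp_rot: [0.741, 0.671, 0.0, 0.001]
wrist_force: [-0.5, 2.8, 6.8]
opening: 0.115
grasp_force: 58.7
dp [ 0.061 -2.13   0.106] twist [ 0.022  0.008 -0.016] F [-0.5  2.8  6.8] pos [ 469.5 -235.9   84.4]
```

```bash
python3 -m jog '[{"dp":[0,-0.4,0],"twist":[0,0,0],"claw":0},{"dp":[0,-0.8,0],"twist":[0,0,0],"claw":0},{"dp":[0,-1.2,0],"twist":[0,0,0],"claw":0},{"dp":[0,-1.6,0],"twist":[0,0,0],"claw":0},{"dp":[0,-2,0],"twist":[0,0,0],"claw":0}]'; python3 -m jog '[{"dp":[0,-0.1,0],"twist":[0,0,0],"claw":0},{"dp":[0,-0.2,0],"twist":[0,0,0],"claw":0},{"dp":[0,-0.2,0],"twist":[0,0,0],"claw":0}]'; python3 -m jog '[{"dp":[0,-0.1,0],"twist":[0,0,0],"claw":0},{"dp":[0,-0.1,0],"twist":[0,0,0],"claw":0},{"dp":[0,-0.1,0],"twist":[0,0,0],"claw":0}]'
```

```text
clock: 6.38
tcp_pos: [390.3, -228.1, 84.3]
tcp_rot: [0.741, 0.671, 0.001, 0.002]
wrist_force: [2.8, 2.6, 5.3]
opening: 0.114
grasp_force: 60.9
clock: 6.63
tcp_pos: [382.6, -227.4, 84.4]
tcp_rot: [0.742, 0.671, 0.001, 0.002]
wrist_force: [2.5, 4.3, 5.2]
opening: 0.113
grasp_force: 60.9
clock: 6.88
tcp_pos: [382.5, -227.5, 84.4]
tcp_rot: [0.742, 0.67, 0.003, 0.005]
wrist_force: [19.3, 5.2, -4.6]
opening: 0.114
grasp_force: 60.1
```

```bash
python3 -m jog '[{"dp":[0,0.1,0],"twist":[0,0,0],"claw":0},{"dp":[0,0.1,0],"twist":[0,0,0],"claw":0.5},{"dp":[0,0.1,0],"twist":[0,0,0],"claw":0.5},{"dp":[0,0.1,0],"twist":[0,0,0],"claw":0.5},{"dp":[0,0.1,0],"twist":[0,0,0],"claw":0.5}]'; python3 -m jog '[{"dp":[0,0,-0.4],"twist":[0,0,0],"claw":0.5},{"dp":[0,0,-1.2],"twist":[0,0,0],"claw":0.6},{"dp":[0,0,-2],"twist":[0,0,0],"claw":0.7},{"dp":[0,0,-3],"twist":[0,0,0],"claw":0.7},{"dp":[0,0,-3.5],"twist":[0,0,0],"claw":0.7}]';  python3 - <<'E'
from h import *
for n in("scene","top"):
    im,d,K,T=grab(n); P=pts(d,K,T);X,Y,Z=P[...,0],P[...,1],P[...,2]
    if n=="top": cv2.imwrite("pics/top2.png",im[:,:,::-1])
    for nm,m in(("handle",(Z>93)&(Z<112)&(X<405)&(X>350)&(Y<-150)&(Y>-320)),("floor",(abs(Z-18)<8)&(X>420)&(X<560)&(Y>-400)&(Y<-80)),("loose",(Z>26)&(Z<60)&(X>340)&(X<470)&(Y>200)&(Y<380))):
        k,l,s,c=cv2.connectedComponentsWithStats(m.astype(np.uint8))
        for i in range(1,k):
            if s[i,4]<20: continue
            Q=P[l==i]; r=cv2.minAreaRect(Q[:,:2].astype(np.float32)); print(n,nm,s[i,4],c[i].round(),Q.mean(0).round(1),np.round(r[0],1),np.round(r[1],1),round(r[2],1))
E
python3 go.py 440 -60 220 91.9
```

```text
clock: 7.3
tcp_pos: [381.0, -227.1, 82.9]
tcp_rot: [0.741, 0.671, -0.0, -0.0]
wrist_force: [-0.2, -0.6, -0.0]
opening: 0.501
grasp_force: 0.0
clock: 7.72
tcp_pos: [382.0, -228.2, 226.9]
tcp_rot: [0.741, 0.671, 0.0, 0.003]
wrist_force: [0.6, -1.2, -0.9]
opening: 0.699
grasp_force: 0.0
scene handle 189 [293. 333.] [ 382.7 -227.   101.3] [ 384.5 -225.2] [112.8  15.2] 84.6
scene floor 2451 [333. 329.] [ 505.6 -223.2   17.1] [ 506.4 -218.1] [228.6  98.4] 84.8
scene floor 24 [307. 337.] [ 430.2 -210.4   19.3] [ 430.3 -209.4] [57.4  2.2] 84.0
scene floor 49 [376. 369.] [ 535.7 -383.5   17.6] [ 535.1 -384. ] [10.3 48.5] 72.9
scene floor 82 [350. 375.] [ 470.7 -363.8   19.3] [ 468.  -363.8] [ 5.5 95.2] 84.8
top handle 25 [376. 301.] [ 390.  -179.   100.8] [ 390.5 -179.1] [17.8 16.5] 53.9
top floor 1485 [381. 270.] [ 499.8 -204.4   18.2] [ 495.3 -221.4] [214.1  96.4] 84.2
top loose 220 [224. 291.] [414.  307.2  34.2] [416.9 307. ] [40.9 63.1] 83.9
dp [4.346 1.001 0.156] twist [ 2.0000e-03  1.1000e-01 -1.9522e+01] F [ 0.  -0.4 -0.7] pos [ 382.8 -229.   226.9]
```

View pics/top2.png

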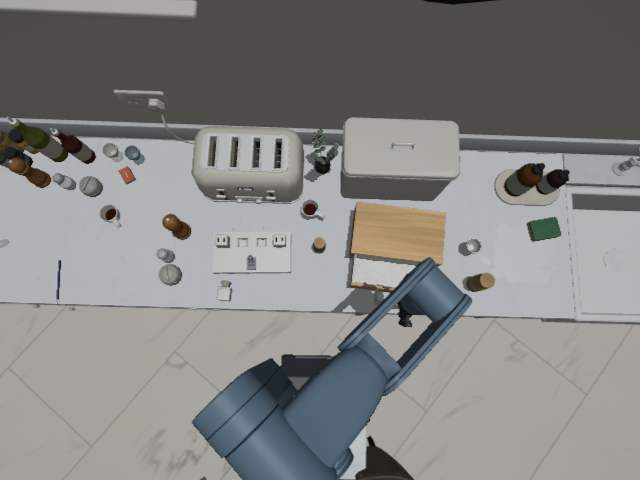

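The drawer is open: the handle has moved from x=467 to 382.7, and the floor shows at px (381,270). Next is the right-hand plugged charger.

```bash
python3 -m jog '[{"dp":[4.3,1,0],"twist":[0,0,-6.8],"claw":0.7},{"dp":[4.3,1,0],"twist":[0,0,-6.8],"claw":0.7},{"dp":[4.3,1,0],"twist":[0,0,-6.8],"claw":0.7},{"dp":[4.3,1,0],"twist":[0,0,-6.8],"claw":0.7},{"dp":[4.3,1,0],"twist":[0,0,-6.8],"claw":0.7}]';  python3 go.py 500 60 210 91.9
```

```text
clock: 8.23
tcp_pos: [438.0, -54.8, 221.6]
tcp_rot: [0.509, 0.861, 0.001, -0.001]
wrist_force: [-0.5, 0.3, 0.4]
opening: 0.702
grasp_force: 0.0
dp [1.766 2.743 0.298] twist [  0.026  -0.034 -12.612] F [-0.5  0.3  0.4] pos [438.  -54.8 221.6]
```

```bash
python3 -m jog '[{"dp":[1.8,2.7,0.3],"twist":[0,0,-7],"claw":0.7},{"dp":[1.8,2.7,0.3],"twist":[0,0,-7],"claw":0.7},{"dp":[1.8,2.7,0.3],"twist":[0,0,-7],"claw":0.7},{"dp":[1.8,2.7,0.3],"twist":[0,0,-7],"claw":0.7},{"dp":[1.8,2.7,0.3],"twist":[0,0,-7],"claw":0.7}]';  python3 go.py 581.5 134.6 150 91.9
```

```text
clock: 8.65
tcp_pos: [498.8, 57.4, 208.8]
tcp_rot: [0.226, 0.974, 0.0, -0.002]
wrist_force: [0.1, 0.2, 1.0]
opening: 0.7
grasp_force: 0.0
dp [-1.011  2.643  1.465] twist [ 2.0e-03 -3.6e-02 -5.6e+00] F [0.1 0.2 1. ] pos [498.8  57.4 208.8]
```

```bash
python3 -m jog '[{"dp":[-1,2.64,0.5],"twist":[0,0,-5.6],"claw":0.7},{"dp":[-1,2.64,1],"twist":[0,0,-5.6],"claw":0.7},{"dp":[-1,2.64,1.46],"twist":[0,0,-5.6],"claw":0.7},{"dp":[-1,2.64,1.46],"twist":[0,0,-5.6],"claw":0.7},{"dp":[-1,2.64,1.46],"twist":[0,0,-5.6],"claw":0.7}]'; python3 -m jog '[{"dp":[0,0,0],"twist":[0,0,0],"claw":0.7},{"dp":[0,0,0],"twist":[0,0,0],"claw":0.7}]';  python3 go.py 581.5 134.6 41 91.9
```

```text
clock: 9.07
tcp_pos: [580.6, 132.1, 147.5]
tcp_rot: [-0.014, 1.0, -0.0, -0.004]
wrist_force: [-0.3, -0.1, 0.4]
opening: 0.699
grasp_force: 0.0
clock: 9.23
tcp_pos: [581.8, 130.4, 152.6]
tcp_rot: [-0.009, 1.0, -0.0, -0.0]
wrist_force: [0.4, -0.1, 0.5]
opening: 0.701
grasp_force: 0.0
dp [0.005 0.106 2.79 ] twist [-0.004 -0.004 -0.162] F [ 0.4 -0.1  0.5] pos [581.8 130.4 152.6]
```

```bash
python3 -m jog '[{"dp":[0,0.11,0.7],"twist":[0,0,-0.16],"claw":0.7},{"dp":[0,0.11,1.4],"twist":[0,0,-0.16],"claw":0.7},{"dp":[0,0.11,2.1],"twist":[0,0,-0.16],"claw":0.7},{"dp":[0,0.11,2.75],"twist":[0,0,-0.16],"claw":0.7},{"dp":[0,0.11,2.75],"twist":[0,0,-0.16],"claw":0.7}]'; python3 -m jog '[{"dp":[0,0,0],"twist":[0,0,0],"claw":0.7},{"dp":[0,0,0],"twist":[0,0,0],"claw":0},{"dp":[0,0,0],"twist":[0,0,0],"claw":0},{"dp":[0,0,0],"twist":[0,0,0],"claw":0},{"dp":[0,0,0],"twist":[0,0,0],"claw":0}]'; python3 go.py 581.5 134.6 41 91.9
```

```text
clock: 9.65
tcp_pos: [578.6, 134.3, 39.0]
tcp_rot: [-0.017, 1.0, -0.0, -0.004]
wrist_force: [0.1, 0.2, 0.0]
opening: 0.699
grasp_force: 0.0
clock: 10.07
tcp_pos: [584.0, 135.4, 45.3]
tcp_rot: [-0.018, 1.0, -0.0, 0.002]
wrist_force: [-0.7, -0.0, 7.5]
opening: 0.461
grasp_force: 60.2
dp [ 0.064 -0.016  0.108] twist [-0.002  0.056  0.038] F [-0.7 -0.   7.5] pos [584.  135.4  45.3]
```

```bash
python3 -m jog '[{"dp":[0,0,-0.15],"twist":[0,0,0],"claw":0},{"dp":[0,0,-0.3],"twist":[0,0,0],"claw":0},{"dp":[0,0,-0.45],"twist":[0,0,0],"claw":0},{"dp":[0,0,-0.6],"twist":[0,0,0],"claw":0},{"dp":[0,0,-0.8],"twist":[0,0,0],"claw":0}]'; python3 -m jog '[{"dp":[0,0,-0.5],"twist":[0,0,0],"claw":0},{"dp":[0,0,-1.2],"twist":[0,0,0],"claw":0},{"dp":[0,0,-2],"twist":[0,0,0],"claw":0},{"dp":[0,0,-2.6],"twist":[0,0,0],"claw":0},{"dp":[0,0,-2.6],"twist":[0,0,0],"claw":0}]'; python3 go.py 500 0 175 84.4
```

```text
clock: 10.48
tcp_pos: [581.8, 135.5, 75.0]
tcp_rot: [-0.018, 1.0, -0.0, -0.001]
wrist_force: [-0.4, -0.4, -1.8]
opening: 0.455
grasp_force: 70.3
clock: 10.9
tcp_pos: [585.1, 135.7, 185.8]
tcp_rot: [-0.018, 1.0, 0.0, 0.005]
wrist_force: [0.4, 0.2, -0.7]
opening: 0.45
grasp_force: 70.5
dp [ 2.253 -3.311  0.245] twist [0.008 0.124 1.542] F [ 0.4  0.2 -0.7] pos [585.1 135.7 185.8]
```

```bash
python3 -m jog '[{"dp":[2.2,-3.3,0],"twist":[0,0,1.5],"claw":0},{"dp":[2.2,-3.3,0],"twist":[0,0,1.5],"claw":0},{"dp":[2.2,-3.3,0],"twist":[0,0,1.5],"claw":0},{"dp":[2.2,-3.3,0],"twist":[0,0,1.5],"claw":0},{"dp":[2.2,-3.3,0],"twist":[0,0,1.5],"claw":0}]'; python3 go.py 478 -160 175 84.4
```

```text
clock: 11.32
tcp_pos: [495.1, -3.6, 178.4]
tcp_rot: [0.049, 0.999, -0.001, -0.002]
wrist_force: [-0.1, -0.5, -1.6]
opening: 0.455
grasp_force: 70.4
dp [ 0.046 -3.933  0.095] twist [-0.028 -0.038  0.002] F [-0.1 -0.5 -1.6] pos [495.1  -3.6 178.4]
```

```bash
python3 -m jog '[{"dp":[0,-4,0],"twist":[0,0,0],"claw":0},{"dp":[0,-4,0],"twist":[0,0,0],"claw":0},{"dp":[0,-4,0],"twist":[0,0,0],"claw":0},{"dp":[0,-4,0],"twist":[0,0,0],"claw":0},{"dp":[0,-4,0],"twist":[0,0,0],"claw":0}]';python3 go.py 474.5 -309 160 84.4
```

```text
clock: 11.73
tcp_pos: [483.6, -165.0, 178.8]
tcp_rot: [0.049, 0.999, -0.002, 0.0]
wrist_force: [0.1, -0.5, -0.7]
opening: 0.458
grasp_force: 70.4
dp [-0.13  -3.604  0.483] twist [-0.04   0.008 -0.014] F [ 0.1 -0.5 -0.7] pos [ 483.6 -165.   178.8]
```

```bash
python3 -m jog '[{"dp":[-0.1,-3.6,0],"twist":[0,0,0],"claw":0},{"dp":[-0.1,-3.6,0],"twist":[0,0,0],"claw":0},{"dp":[-0.1,-3.6,0],"twist":[0,0,0],"claw":0},{"dp":[-0.1,-3.6,0.2],"twist":[0,0,0],"claw":0},{"dp":[-0.1,-3.6,0.4],"twist":[0,0,0],"claw":0}]';python3 -m jog '[{"dp":[0,0,0],"twist":[0,0,0],"claw":0},{"dp":[0,0,0],"twist":[0,0,0],"claw":0},{"dp":[0,0,0],"twist":[0,0,0],"claw":0}]'
python3 - <<'E'
from h import *
im,d,K,T=grab("scene"); cv2.imwrite("pics/scene3.png",cv2.resize(im[240:400,230:430,::-1],None,fx=3.5,fy=3.5))
E
python3 go.py 474.5 -309 51 84.4
```

```text
clock: 12.15
tcp_pos: [474.3, -307.1, 162.7]
tcp_rot: [0.049, 0.999, -0.001, 0.001]
wrist_force: [0.3, -0.9, -2.4]
opening: 0.466
grasp_force: 36.5
clock: 12.4
tcp_pos: [474.5, -301.0, 162.6]
tcp_rot: [0.046, 0.999, 0.0, -0.0]
wrist_force: [-0.2, -0.1, -1.2]
opening: 0.456
grasp_force: 66.0
dp [-0.011 -0.195  2.797] twist [0.002 0.002 0.06 ] F [ 0.1  1.1 -1.3] pos [ 474.8 -301.2  162.9]
```

View pics/scene3.png

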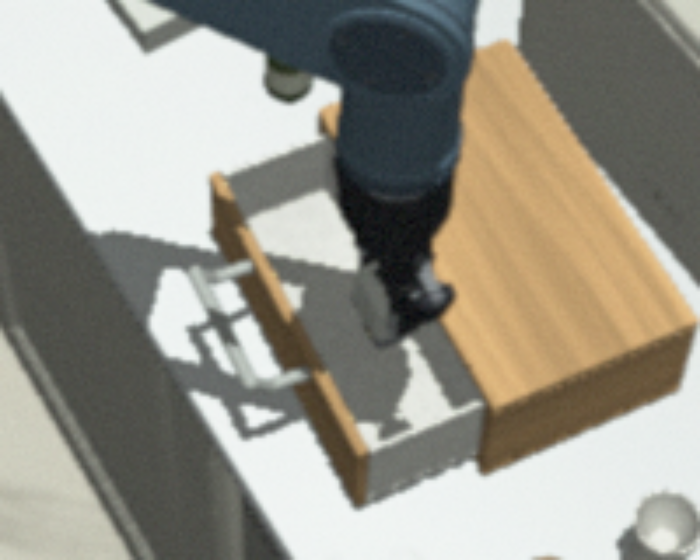

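The charger is still in the grip, at crop (375,310), above the open drawer after a brief slackening. I'll lower it while watching the force.

```bash
python3 -m jog '[{"dp":[0,-0.2,0.6],"twist":[0,0,0],"claw":0},{"dp":[0,-0.2,1.2],"twist":[0,0,0],"claw":0},{"dp":[0,-0.2,1.8],"twist":[0,0,0],"claw":0},{"dp":[0,-0.2,2.4],"twist":[0,0,0],"claw":0},{"dp":[0,-0.2,2.4],"twist":[0,0,0],"claw":0}]';python3 -m jog '[{"dp":[0,0,0.1],"twist":[0,0,0],"claw":0},{"dp":[0,0,0.2],"twist":[0,0,0],"claw":0},{"dp":[0,0,0.2],"twist":[0,0,0],"claw":0}]'; python3 go.py 474.5 -309 51 84.4
```

```text
clock: 12.87
tcp_pos: [471.7, -307.3, 62.7]
tcp_rot: [0.046, 0.999, 0.003, -0.003]
wrist_force: [-0.2, 1.7, -1.4]
opening: 0.46
grasp_force: 66.2
clock: 13.12
tcp_pos: [474.5, -310.9, 59.5]
tcp_rot: [0.047, 0.999, -0.001, 0.001]
wrist_force: [0.3, 0.8, -2.1]
opening: 0.458
grasp_force: 66.2
dp [0.004 0.047 0.213] twist [-0.014  0.018  0.048] F [ 0.3  0.8 -2.1] pos [ 474.5 -310.9   59.5]
```

```bash
python3 -m jog '[{"dp":[0,0,0.05],"twist":[0,0,0],"claw":0},{"dp":[0,0,0.1],"twist":[0,0,0],"claw":0},{"dp":[0,0,0.1],"twist":[0,0,0],"claw":0}]';python3 -m jog '[{"dp":[0,0,0.05],"twist":[0,0,0],"claw":0},{"dp":[0,0,0.1],"twist":[0,0,0],"claw":0},{"dp":[0,0,0.1],"twist":[0,0,0],"claw":0}]';python3 -m jog '[{"dp":[0,0,0.05],"twist":[0,0,0],"claw":0},{"dp":[0,0,0.1],"twist":[0,0,0],"claw":0},{"dp":[0,0,0.1],"twist":[0,0,0],"claw":0}]'
```

```text
clock: 13.37
tcp_pos: [473.9, -310.8, 54.9]
tcp_rot: [0.047, 0.999, -0.0, 0.0]
wrist_force: [-1.0, 0.2, -1.5]
opening: 0.456
grasp_force: 66.2
clock: 13.62
tcp_pos: [474.2, -311.0, 51.3]
tcp_rot: [0.047, 0.999, -0.0, 0.001]
wrist_force: [0.1, 1.0, 4.3]
opening: 0.458
grasp_force: 66.8
clock: 13.87
tcp_pos: [476.6, -311.3, 51.2]
tcp_rot: [0.047, 0.999, -0.001, 0.003]
wrist_force: [0.1, 8.9, 28.0]
opening: 0.457
grasp_force: 69.9
```

Contact with the drawer floor came at TCP z≈51. I'll release and rise.

```bash
python3 -m jog '[{"dp":[0,0,-0.1],"twist":[0,0,0],"claw":0},{"dp":[0,0,-0.1],"twist":[0,0,0],"claw":0.65},{"dp":[0,0,-0.1],"twist":[0,0,0],"claw":0.65},{"dp":[0,0,-0.1],"twist":[0,0,0],"claw":0.65},{"dp":[0,0,-0.1],"twist":[0,0,0],"claw":0.65}]';python3 -m jog '[{"dp":[0,0,-0.5],"twist":[0,0,0],"claw":0.65},{"dp":[0,0,-1.2],"twist":[0,0,0],"claw":0.65},{"dp":[0,0,-2],"twist":[0,0,0],"claw":0.65},{"dp":[0,0,-3],"twist":[0,0,0],"claw":0.65},{"dp":[0,0,-3.6],"twist":[0,0,0],"claw":0.7}]'; python3 go.py 475 -120 200 84.4
```

```text
clock: 14.28
tcp_pos: [473.3, -310.6, 49.8]
tcp_rot: [0.047, 0.999, 0.0, -0.0]
wrist_force: [0.3, -0.6, -0.1]
opening: 0.652
grasp_force: 0.0
clock: 14.7
tcp_pos: [474.3, -311.4, 197.6]
tcp_rot: [0.047, 0.999, -0.001, 0.001]
wrist_force: [0.9, -1.4, 0.2]
opening: 0.695
grasp_force: 0.0
dp [ 0.432  4.766 -0.07 ] twist [-0.022  0.024  0.038] F [ 0.9 -1.4  0.2] pos [ 474.3 -311.4  197.6]
```

```bash
python3 -m jog '[{"dp":[0,4.9,0],"twist":[0,0,0],"claw":0.7},{"dp":[0,4.9,0],"twist":[0,0,0],"claw":0.7},{"dp":[0,4.9,0],"twist":[0,0,0],"claw":0.7},{"dp":[0,4.9,0],"twist":[0,0,0],"claw":0.7},{"dp":[0,4.9,0],"twist":[0,0,0],"claw":0.7}]';python3 -m jog '[{"dp":[0,4.9,0],"twist":[0,0,0],"claw":0.7},{"dp":[0,4.9,0],"twist":[0,0,0],"claw":0.7},{"dp":[0,4.9,0],"twist":[0,0,0],"claw":0.7},{"dp":[0,4.9,0],"twist":[0,0,0],"claw":0.7},{"dp":[0,4.9,0],"twist":[0,0,0],"claw":0.7}]';python3 - <<'E'
from h import *
for n in("scene","top"):
    im,d,K,T=grab(n); P=pts(d,K,T);X,Y,Z=P[...,0],P[...,1],P[...,2]
    if n=="scene": cv2.imwrite("pics/scene4.png",cv2.resize(im[160:400,190:440,::-1],None,fx=2.5,fy=2.5))
    for nm,m in(("handle",(Z>93)&(Z<112)&(X<405)&(X>350)&(Y<-150)&(Y>-320)),("indrawer",(Z>35)&(Z<88)&(X>445)&(X<515)&(Y>-355)&(Y<-125)),("loose",(Z>26)&(Z<60)&(X>340)&(X<470)&(Y>200)&(Y<420)),("plug",(abs(Z-76)<7)&(X>530)&(X<640)&(Y>60)&(Y<400))):
        k,l,s,c=cv2.connectedComponentsWithStats(m.astype(np.uint8))
        for i in range(1,k):
            if s[i,4]<20: continue
            Q=P[l==i]; r=cv2.minAreaRect(Q[:,:2].astype(np.float32)); print(n,nm,s[i,4],c[i].round(),Q.mean(0).round(1),np.round(r[0],1),np.round(r[1],1),round(r[2],1))
E
python3 go.py 555 240 200 91.9
```

```text
clock: 15.12
tcp_pos: [491.5, -112.5, 194.0]
tcp_rot: [0.047, 0.999, 0.001, -0.001]
wrist_force: [1.0, -0.3, 0.9]
opening: 0.702
grasp_force: 0.0
clock: 15.53
tcp_pos: [510.1, 82.7, 194.0]
tcp_rot: [0.047, 0.999, 0.0, -0.0]
wrist_force: [0.3, -0.2, -0.5]
opening: 0.702
grasp_force: 0.0
scene handle 190 [295. 333.] [ 385.6 -228.3  101.6] [ 387.6 -226.2] [108.8  18.4] 85.7
scene indrawer 327 [341. 351.] [ 469.9 -316.4   71.7] [ 473.6 -313. ] [43.  40.8] 81.9
scene loose 186 [219. 212.] [413.  305.8  33.8] [416.4 308. ] [47.9 62.2] 81.4
scene plug 58 [260. 183.] [566.1 319.4  73.6] [566.3 320.4] [44.2 20.6] 78.9
top handle 149 [391. 303.] [ 386.6 -224.4  102.6] [ 389.6 -226.5] [110.5  19.4] 84.3
top indrawer 175 [416. 277.] [ 471.4 -308.8   76.9] [ 473.  -311.8] [41.  36.2] 84.1
top loose 221 [224. 291.] [413.1 307.2  34.2] [416.1 307.7] [40.7 62.1] 86.1
top plug 140 [221. 239.] [575.3 319.6  75.3] [575.4 319.3] [37.1 38.8] 1.2
dp [-0.769  3.991 -0.147] twist [ 0.018 -0.01  -1.402] F [-0.  -1.6 -0.2] pos [510.1  83.8 193.9]
```

View pics/scene4.png

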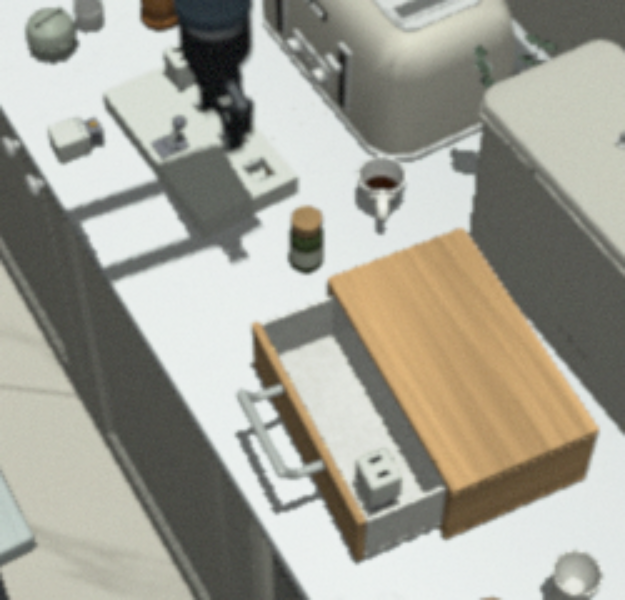

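The charger stands upright in the drawer at crop (380,475). The toggle is off and the loose charger has not moved. On to the left plugged charger.

```bash
python3 -m jog '[{"dp":[-0.77,4,0],"twist":[0,0,-1.4],"claw":0.7},{"dp":[-0.77,4,0],"twist":[0,0,-1.4],"claw":0.7},{"dp":[-0.77,4,0],"twist":[0,0,-1.4],"claw":0.7},{"dp":[-0.77,4,0],"twist":[0,0,-1.4],"claw":0.7},{"dp":[-0.77,4,0],"twist":[0,0,-1.4],"claw":0.7}]';python3 go.py 575.3 319.5 150 91.9
```

```text
clock: 16.05
tcp_pos: [557.5, 241.0, 193.5]
tcp_rot: [-0.016, 1.0, 0.001, 0.0]
wrist_force: [0.4, 0.3, 0.5]
opening: 0.7
grasp_force: 0.0
dp [-0.507  1.945  1.093] twist [ 0.03   0.006 -0.018] F [0.4 0.3 0.5] pos [557.5 241.  193.5]
```

```bash
python3 -m jog '[{"dp":[-0.5,1.94,0.4],"twist":[0,0,0],"claw":0.7},{"dp":[-0.5,1.94,0.8],"twist":[0,0,0],"claw":0.7},{"dp":[-0.5,1.94,1.1],"twist":[0,0,0],"claw":0.7},{"dp":[-0.5,1.94,1.1],"twist":[0,0,0],"claw":0.7},{"dp":[-0.5,1.94,1.1],"twist":[0,0,0],"claw":0.7}]';python3 -m jog '[{"dp":[0,0,0],"twist":[0,0,0],"claw":0.7},{"dp":[0,0,0],"twist":[0,0,0],"claw":0.7},{"dp":[0,0,0],"twist":[0,0,0],"claw":0.7}]';python3 go.py 575.3 319.5 41 91.9
```

```text
clock: 16.47
tcp_pos: [573.4, 312.7, 148.8]
tcp_rot: [-0.014, 1.0, -0.001, -0.002]
wrist_force: [0.3, -0.1, 0.3]
opening: 0.699
grasp_force: 0.0
clock: 16.72
tcp_pos: [575.0, 313.0, 152.0]
tcp_rot: [-0.013, 1.0, 0.0, 0.001]
wrist_force: [0.6, 0.5, -0.0]
opening: 0.694
grasp_force: 0.0
dp [-0.007  0.162  2.776] twist [ 0.006  0.024 -0.078] F [ 0.6  0.5 -0. ] pos [575. 313. 152.]
```

```bash
python3 -m jog '[{"dp":[0,0.16,0.7],"twist":[0,0,0],"claw":0.7},{"dp":[0,0.16,1.4],"twist":[0,0,0],"claw":0.7},{"dp":[0,0.16,2.1],"twist":[0,0,0],"claw":0.7},{"dp":[0,0.16,2.75],"twist":[0,0,0],"claw":0.7},{"dp":[0,0.16,2.75],"twist":[0,0,0],"claw":0.7}]'; python3 -m jog '[{"dp":[0,0,0],"twist":[0,0,0],"claw":0.7},{"dp":[0,0,0],"twist":[0,0,0],"claw":0},{"dp":[0,0,0],"twist":[0,0,0],"claw":0},{"dp":[0,0,0],"twist":[0,0,0],"claw":0},{"dp":[0,0,0],"twist":[0,0,0],"claw":0}]'; python3 -m jog '[{"dp":[0,0,-0.15],"twist":[0,0,0],"claw":0},{"dp":[0,0,-0.3],"twist":[0,0,0],"claw":0},{"dp":[0,0,-0.45],"twist":[0,0,0],"claw":0},{"dp":[0,0,-0.6],"twist":[0,0,0],"claw":0},{"dp":[0,0,-0.8],"twist":[0,0,0],"claw":0}]'
```

```text
clock: 17.13
tcp_pos: [570.7, 318.5, 35.8]
tcp_rot: [-0.014, 1.0, -0.001, -0.004]
wrist_force: [-1.8, -0.2, -1.0]
opening: 0.698
grasp_force: 0.0
clock: 17.55
tcp_pos: [575.9, 321.2, 43.4]
tcp_rot: [-0.014, 1.0, 0.001, 0.003]
wrist_force: [0.7, 1.1, 7.0]
opening: 0.455
grasp_force: 60.8
clock: 17.97
tcp_pos: [573.5, 320.2, 72.1]
tcp_rot: [-0.014, 1.0, -0.0, -0.001]
wrist_force: [-0.8, 0.2, -0.5]
opening: 0.461
grasp_force: 73.9
```

```bash
python3 -m jog '[{"dp":[0,0,-0.7],"twist":[0,0,0],"claw":0},{"dp":[0,0,-1.4],"twist":[0,0,0],"claw":0},{"dp":[0,0,-2.1],"twist":[0,0,0],"claw":0},{"dp":[0,0,-2.7],"twist":[0,0,0],"claw":0},{"dp":[0,0,-2.7],"twist":[0,0,0],"claw":0}]';python3 -m jog '[{"dp":[2,-4.4,0],"twist":[0,0,1.5],"claw":0},{"dp":[2,-4.4,0],"twist":[0,0,1.5],"claw":0},{"dp":[2,-4.4,0],"twist":[0,0,1.5],"claw":0},{"dp":[2,-4.4,0],"twist":[0,0,1.5],"claw":0},{"dp":[2,-4.4,0],"twist":[0,0,1.5],"claw":0}]'; python3 go.py 490 -60 180 84.4
```

```text
clock: 18.38
tcp_pos: [576.4, 321.4, 188.0]
tcp_rot: [-0.014, 1.0, 0.002, 0.005]
wrist_force: [1.3, 1.0, -0.6]
opening: 0.462
grasp_force: 73.9
clock: 18.8
tcp_pos: [496.0, 139.6, 180.1]
tcp_rot: [0.052, 0.999, -0.001, -0.001]
wrist_force: [0.5, -0.3, -0.9]
opening: 0.458
grasp_force: 73.9
dp [-0.366 -4.978  0.011] twist [-0.02  -0.026 -0.064] F [ 0.5 -0.3 -0.9] pos [496.  139.6 180.1]
```

```bash
python3 -m jog '[{"dp":[-0.36,-4.9,0],"twist":[0,0,0],"claw":0},{"dp":[-0.36,-4.9,0],"twist":[0,0,0],"claw":0},{"dp":[-0.36,-4.9,0],"twist":[0,0,0],"claw":0},{"dp":[-0.36,-4.9,0],"twist":[0,0,0],"claw":0},{"dp":[-0.36,-4.9,0],"twist":[0,0,0],"claw":0}]';python3 go.py 482 -235 165 84.4
```

```text
clock: 19.22
tcp_pos: [491.9, -57.1, 180.6]
tcp_rot: [0.052, 0.999, -0.001, -0.0]
wrist_force: [0.8, 0.1, -1.5]
opening: 0.457
grasp_force: 73.8
dp [-0.217 -4.45   0.395] twist [-0.012 -0.006 -0.072] F [ 0.8  0.1 -1.5] pos [491.9 -57.1 180.6]
```

```bash
python3 -m jog '[{"dp":[-0.2,-4.45,0],"twist":[0,0,0],"claw":0},{"dp":[-0.2,-4.45,0],"twist":[0,0,0],"claw":0},{"dp":[-0.2,-4.45,0],"twist":[0,0,0],"claw":0},{"dp":[-0.2,-4.45,0.2],"twist":[0,0,0],"claw":0},{"dp":[-0.2,-4.45,0.4],"twist":[0,0,0],"claw":0}]';python3 -m jog '[{"dp":[0,0,0],"twist":[0,0,0],"claw":0},{"dp":[0,0,0],"twist":[0,0,0],"claw":0},{"dp":[0,0,0],"twist":[0,0,0],"claw":0}]';python3 go.py 482 -235 58 84.4
```

```text
clock: 19.63
tcp_pos: [482.4, -238.1, 165.3]
tcp_rot: [0.053, 0.999, -0.002, 0.001]
wrist_force: [0.1, -0.0, -1.4]
opening: 0.453
grasp_force: 73.8
clock: 19.88
tcp_pos: [482.2, -230.7, 164.3]
tcp_rot: [0.051, 0.999, 0.001, -0.001]
wrist_force: [0.3, 0.0, -1.1]
opening: 0.459
grasp_force: 73.8
dp [-0.008 -0.111  2.657] twist [ 0.014 -0.014 -0.058] F [ 0.3  0.  -1.1] pos [ 482.2 -230.7  164.3]
```

```bash
python3 -m jog '[{"dp":[0,-0.1,0.7],"twist":[0,0,0],"claw":0},{"dp":[0,-0.1,1.4],"twist":[0,0,0],"claw":0},{"dp":[0,-0.1,2.1],"twist":[0,0,0],"claw":0},{"dp":[0,-0.1,2.6],"twist":[0,0,0],"claw":0},{"dp":[0,-0.1,2.6],"twist":[0,0,0],"claw":0}]';python3 -m jog '[{"dp":[0,0,0.05],"twist":[0,0,0],"claw":0},{"dp":[0,0,0.1],"twist":[0,0,0],"claw":0},{"dp":[0,0,0.1],"twist":[0,0,0],"claw":0}]';python3 -m jog '[{"dp":[0,0,0.05],"twist":[0,0,0],"claw":0},{"dp":[0,0,0.08],"twist":[0,0,0],"claw":0},{"dp":[0,0,0.08],"twist":[0,0,0],"claw":0}]'
```

```text
clock: 20.3
tcp_pos: [480.1, -232.2, 57.1]
tcp_rot: [0.05, 0.999, 0.002, -0.003]
wrist_force: [-0.6, 0.4, -0.8]
opening: 0.461
grasp_force: 73.9
clock: 20.55
tcp_pos: [483.4, -236.1, 58.0]
tcp_rot: [0.051, 0.999, -0.001, 0.001]
wrist_force: [-0.0, -0.4, -0.6]
opening: 0.455
grasp_force: 73.9
clock: 20.8
tcp_pos: [482.5, -236.1, 53.7]
tcp_rot: [0.051, 0.999, -0.0, 0.0]
wrist_force: [0.3, -0.2, -1.5]
opening: 0.458
grasp_force: 73.9
```

```bash
python3 -m jog '[{"dp":[0,0,0.05],"twist":[0,0,0],"claw":0},{"dp":[0,0,0.07],"twist":[0,0,0],"claw":0},{"dp":[0,0,0.07],"twist":[0,0,0],"claw":0}]';python3 -m jog '[{"dp":[0,0,0.03],"twist":[0,0,0],"claw":0},{"dp":[0,0,0.03],"twist":[0,0,0],"claw":0}]'
```

```text
clock: 21.05
tcp_pos: [482.1, -235.9, 50.2]
tcp_rot: [0.052, 0.999, 0.0, -0.0]
wrist_force: [0.5, 0.4, -0.5]
opening: 0.456
grasp_force: 73.9
clock: 21.22
tcp_pos: [482.4, -236.1, 49.5]
tcp_rot: [0.051, 0.999, -0.0, 0.0]
wrist_force: [-0.6, -0.9, 2.5]
opening: 0.457
grasp_force: 74.3
```

Contact, so release and rise. Then go to the loose charger.

```bash
python3 -m jog '[{"dp":[0,0,0],"twist":[0,0,0],"claw":0.65},{"dp":[0,0,0],"twist":[0,0,0],"claw":0.65},{"dp":[0,0,0],"twist":[0,0,0],"claw":0.65},{"dp":[0,0,0],"twist":[0,0,0],"claw":0.65}]';python3 -m jog '[{"dp":[0,0,-0.5],"twist":[0,0,0],"claw":0.65},{"dp":[0,0,-1.2],"twist":[0,0,0],"claw":0.65},{"dp":[0,0,-2],"twist":[0,0,0],"claw":0.65},{"dp":[0,0,-3],"twist":[0,0,0],"claw":0.65},{"dp":[0,0,-3.6],"twist":[0,0,0],"claw":0.7}]'; python3 -m jog '[{"dp":[0.9,4.8,0],"twist":[0,0,0],"claw":0.7},{"dp":[0.9,4.8,0],"twist":[0,0,0],"claw":0.7},{"dp":[0.9,4.8,0],"twist":[0,0,0],"claw":0.7},{"dp":[0.9,4.8,0],"twist":[0,0,0],"claw":0.7},{"dp":[0.9,4.8,0],"twist":[0,0,0],"claw":0.7}]'
python3 - <<'E'
from h import *
for n in("scene","top"):
    im,d,K,T=grab(n); P=pts(d,K,T);X,Y,Z=P[...,0],P[...,1],P[...,2]
    for nm,m in(("handle",(Z>93)&(Z<112)&(X<405)&(X>350)&(Y<-150)&(Y>-320)),("indrawer",(Z>35)&(Z<88)&(X>445)&(X<515)&(Y>-355)&(Y<-125)),("body",(Z>31)&(Z<60)&(X>340)&(X<470)&(Y>150)&(Y<420)),("foot",(Z>12)&(Z<31)&(X>340)&(X<472)&(Y>150)&(Y<420))):
        k,l,s,c=cv2.connectedComponentsWithStats(m.astype(np.uint8))
        for i in range(1,k):
            if s[i,4]<20: continue
            Q=P[l==i]; r=cv2.minAreaRect(Q[:,:2].astype(np.float32)); print(n,nm,s[i,4],c[i].round(),Q.mean(0).round(1),np.percentile(Q[:,2],[5,50,95]).round(),np.round(r[0],1),np.round(r[1],1),round(r[2],1))
E
python3 go.py 408 150 180 85
```

```text
clock: 21.55
tcp_pos: [482.3, -236.0, 49.2]
tcp_rot: [0.051, 0.999, -0.0, 0.0]
wrist_force: [1.0, -1.1, -0.0]
opening: 0.653
grasp_force: 0.0
clock: 21.97
tcp_pos: [483.2, -236.6, 197.0]
tcp_rot: [0.051, 0.999, -0.001, 0.002]
wrist_force: [0.9, -0.1, 0.8]
opening: 0.701
grasp_force: 0.0
clock: 22.38
tcp_pos: [465.1, -38.2, 193.3]
tcp_rot: [0.051, 0.999, 0.001, -0.0]
wrist_force: [-0.8, 0.2, -1.2]
opening: 0.702
grasp_force: 0.0
scene handle 191 [295. 333.] [ 385.7 -228.5  101.2] [ 95. 102. 107.] [ 387.8 -224.3] [110.7  16.9] 84.5
scene indrawer 308 [329. 327.] [ 478.7 -241.4   71.3] [45. 77. 85.] [ 481.8 -237.6] [43.5 37.7] 82.3
scene indrawer 331 [341. 351.] [ 469.8 -316.5   71.9] [47. 78. 84.] [ 473.2 -313.1] [42.3 38. ] 82.2
scene body 131 [218. 212.] [410.8 307.3  35.3] [31. 35. 41.] [416.2 307.8] [64.1 44.9] 0.8
scene foot 107 [222. 216.] [418.1 295.4  23.4] [13. 24. 31.] [416.6 296.4] [69.4 33.2] 23.5
top handle 143 [392. 303.] [ 386.3 -225.8  102.9] [ 98. 103. 107.] [ 386.5 -226.6] [110.6  18.9] 88.2
top indrawer 167 [393. 274.] [ 480.1 -234.6   77.6] [53. 81. 85.] [ 481.7 -236.3] [40.3 35.8] 85.2
top indrawer 172 [416. 277.] [ 471.6 -308.7   76.7] [50. 80. 86.] [ 472.6 -312.3] [41.9 36.9] 82.3
top body 170 [223. 292.] [411.2 308.1  35.7] [32. 36. 40.] [415.4 308.4] [61.6 39. ] 1.8
top foot 33 [226. 284.] [436.2 303.7  27.7] [21. 29. 30.] [435.7 304.4] [19.9 29.5] 10.0
top foot 22 [229. 294.] [404.1 289.8  22.9] [13. 22. 31.] [405.4 289.5] [ 7.1 40.1] 76.1
dp [1.879 4.516 0.342] twist [ 0.018 -0.006 -0.126] F [ 0.8 -0.5 -0.2] pos [465.1 -37.2 193.4]
```

```bash
python3 -m jog '[{"dp":[1.88,4.5,0.2],"twist":[0,0,-0.1],"claw":0.7},{"dp":[1.88,4.5,0.2],"twist":[0,0,-0.1],"claw":0.7},{"dp":[1.88,4.5,0.2],"twist":[0,0,-0.1],"claw":0.7},{"dp":[1.88,4.5,0.2],"twist":[0,0,-0.1],"claw":0.7},{"dp":[1.88,4.5,0.2],"twist":[0,0,-0.1],"claw":0.7}]';python3 go.py 409 308.4 110 84.5
```

```text
clock: 22.9
tcp_pos: [408.8, 147.4, 185.2]
tcp_rot: [0.047, 0.999, 0.0, -0.0]
wrist_force: [0.6, 1.0, 0.0]
opening: 0.697
grasp_force: 0.0
dp [0.374 4.007 1.882] twist [ 0.006 -0.002  0.022] F [0.6 1.  0. ] pos [408.8 147.4 185.2]
```

```bash
python3 -m jog '[{"dp":[0.37,4,0.2],"twist":[0,0,0],"claw":0.7},{"dp":[0.37,4,0.6],"twist":[0,0,0],"claw":0.7},{"dp":[0.37,4,1],"twist":[0,0,0],"claw":0.7},{"dp":[0.37,4,1.6],"twist":[0,0,0],"claw":0.7},{"dp":[0.37,4,1.88],"twist":[0,0,0],"claw":0.7}]';python3 -m jog '[{"dp":[0,0,0],"twist":[0,0,0],"claw":0.7},{"dp":[0,0,0],"twist":[0,0,0],"claw":0.7},{"dp":[0,0,0],"twist":[0,0,0],"claw":0.7}]';python3 - <<'E'
from h import *
im,d,K,T=grab("scene"); cv2.imwrite("pics/scene5.png",cv2.resize(im[130:250,170:320,::-1],None,fx=4,fy=4))
E
python3 go.py 409 308.4 8 84.5
```

```text
clock: 23.32
tcp_pos: [410.8, 309.6, 108.9]
tcp_rot: [0.046, 0.999, 0.001, 0.001]
wrist_force: [0.7, 0.2, -0.9]
opening: 0.7
grasp_force: 0.0
clock: 23.57
tcp_pos: [411.2, 305.4, 110.8]
tcp_rot: [0.047, 0.999, -0.0, 0.0]
wrist_force: [-0.2, 0.1, -0.0]
opening: 0.695
grasp_force: 0.0
dp [0.076 0.068 2.584] twist [0.006 0.022 0.006] F [-0.3  0.1 -0.1] pos [411.6 305.4 111.3]
```

View pics/scene5.png

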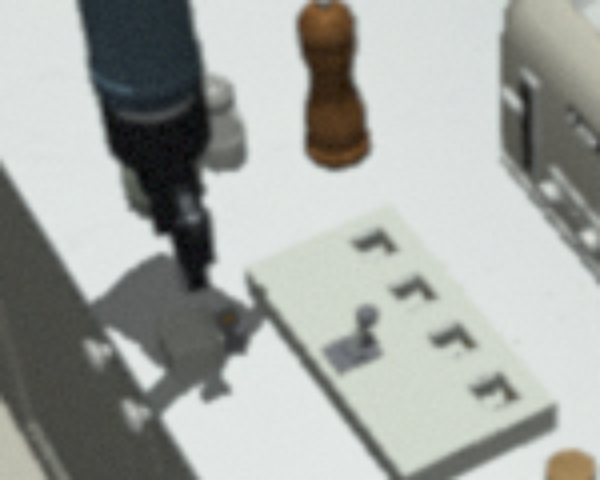

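The loose charger lies under the gripper at crop (200,335). All four sockets are empty and the toggle leans towards them. Descend and grasp.

```bash
python3 -m jog '[{"dp":[0.07,0.07,0.7],"twist":[0,0,0],"claw":0.7},{"dp":[0.07,0.07,1.4],"twist":[0,0,0],"claw":0.7},{"dp":[0.07,0.07,1.9],"twist":[0,0,0],"claw":0.7},{"dp":[0.07,0.07,2.2],"twist":[0,0,0],"claw":0.7},{"dp":[0.07,0.07,2.3],"twist":[0,0,0],"claw":0.7}]';python3 -m jog '[{"dp":[0,0,0.1],"twist":[0,0,0],"claw":0.7},{"dp":[0,0,0.2],"twist":[0,0,0],"claw":0.7},{"dp":[0,0,0.2],"twist":[0,0,0],"claw":0.7},{"dp":[0,0,0.2],"twist":[0,0,0],"claw":0.7}]';python3 -m jog '[{"dp":[0,0,0],"twist":[0,0,0],"claw":0},{"dp":[0,0,0],"twist":[0,0,0],"claw":0},{"dp":[0,0,0],"twist":[0,0,0],"claw":0},{"dp":[0,0,0],"twist":[0,0,0],"claw":0},{"dp":[0,0,0],"twist":[0,0,0],"claw":0}]'
```

```text
clock: 24.03
tcp_pos: [408.0, 307.8, 17.7]
tcp_rot: [0.048, 0.999, -0.0, -0.0]
wrist_force: [-0.2, 1.3, 0.0]
opening: 0.702
grasp_force: 0.0
clock: 24.37
tcp_pos: [408.5, 309.3, 10.9]
tcp_rot: [0.047, 0.999, 0.0, 0.001]
wrist_force: [-0.6, -0.8, -0.3]
opening: 0.701
grasp_force: 0.0
clock: 24.78
tcp_pos: [408.5, 309.6, 11.1]
tcp_rot: [0.047, 0.999, 0.0, 0.001]
wrist_force: [-0.6, -0.6, 6.3]
opening: 0.456
grasp_force: 60.5
```

```bash
python3 -m jog '[{"dp":[0,0,-0.5],"twist":[0,0,0],"claw":0},{"dp":[0,0,-1.3],"twist":[0,0,0],"claw":0},{"dp":[0,0,-2.2],"twist":[0,0,0],"claw":0},{"dp":[0,0,-3.2],"twist":[0,0,0],"claw":0},{"dp":[0,0,-4.1],"twist":[0,0,0],"claw":0}]';python3 -m jog '[{"dp":[-1.2,-4.7,0],"twist":[0,0,0],"claw":0},{"dp":[-1.2,-4.7,0],"twist":[0,0,0],"claw":0},{"dp":[-1.2,-4.7,0],"twist":[0,0,0],"claw":0},{"dp":[-1.2,-4.7,0],"twist":[0,0,0],"claw":0},{"dp":[-1.2,-4.7,0],"twist":[0,0,0],"claw":0}]';python3 go.py 468 -50 170 84.4
```

```text
clock: 25.2
tcp_pos: [407.3, 309.2, 176.2]
tcp_rot: [0.047, 0.999, 0.0, 0.0]
wrist_force: [0.9, 0.9, -1.6]
opening: 0.458
grasp_force: 60.3
clock: 25.62
tcp_pos: [437.7, 114.7, 174.4]
tcp_rot: [0.047, 0.999, -0.001, 0.0]
wrist_force: [0.4, -0.4, -0.5]
opening: 0.458
grasp_force: 60.5
dp [-1.141 -4.028  0.116] twist [-0.012  0.01   0.038] F [ 0.4 -0.4 -0.5] pos [437.7 114.7 174.4]
```

```bash
python3 -m jog '[{"dp":[-1.1,-4,0],"twist":[0,0,0],"claw":0},{"dp":[-1.1,-4,0],"twist":[0,0,0],"claw":0},{"dp":[-1.1,-4,0],"twist":[0,0,0],"claw":0},{"dp":[-1.1,-4,0],"twist":[0,0,0],"claw":0},{"dp":[-1.1,-4,0],"twist":[0,0,0],"claw":0}]';python3 go.py 482.3 -159.5 140 84.4
```

```text
clock: 26.03
tcp_pos: [468.3, -53.0, 174.6]
tcp_rot: [0.05, 0.999, -0.002, 0.001]
wrist_force: [0.6, 0.0, -1.9]
opening: 0.457
grasp_force: 60.7
dp [-0.611 -2.612  0.876] twist [-0.044  0.034 -0.024] F [ 0.6  0.  -1.9] pos [468.3 -53.  174.6]
```

```bash
python3 -m jog '[{"dp":[-0.6,-2.6,0],"twist":[0,0,0],"claw":0},{"dp":[-0.6,-2.6,0],"twist":[0,0,0],"claw":0},{"dp":[-0.6,-2.6,0.3],"twist":[0,0,0],"claw":0},{"dp":[-0.6,-2.6,0.8],"twist":[0,0,0],"claw":0},{"dp":[-0.6,-2.6,0.8],"twist":[0,0,0],"claw":0}]';python3 -m jog '[{"dp":[0,0,0],"twist":[0,0,0],"claw":0},{"dp":[0,0,0],"twist":[0,0,0],"claw":0},{"dp":[0,0,0],"twist":[0,0,0],"claw":0}]';python3 go.py 482.3 -159.5 34 84.4
```

```text
clock: 26.45
tcp_pos: [478.7, -151.9, 139.0]
tcp_rot: [0.048, 0.999, 0.001, -0.003]
wrist_force: [-1.0, 1.3, -1.8]
opening: 0.453
grasp_force: 60.8
clock: 26.7
tcp_pos: [481.1, -151.0, 143.1]
tcp_rot: [0.046, 0.999, -0.0, 0.001]
wrist_force: [1.0, 0.5, -1.5]
opening: 0.458
grasp_force: 60.8
dp [-0.045 -0.209  2.728] twist [-0.006  0.016  0.056] F [ 1.   0.5 -1.5] pos [ 481.1 -151.   143.1]
```

```bash
python3 -m jog '[{"dp":[0,-0.2,0.6],"twist":[0,0,0],"claw":0},{"dp":[0,-0.2,1.2],"twist":[0,0,0],"claw":0},{"dp":[0,-0.2,1.8],"twist":[0,0,0],"claw":0},{"dp":[0,-0.2,2.3],"twist":[0,0,0],"claw":0},{"dp":[0,-0.2,2.55],"twist":[0,0,0],"claw":0}]';python3 -m jog '[{"dp":[0,0,0.07],"twist":[0,0,0],"claw":0},{"dp":[0,0,0.14],"twist":[0,0,0],"claw":0},{"dp":[0,0,0.14],"twist":[0,0,0],"claw":0}]';python3 -m jog '[{"dp":[0,0,0.05],"twist":[0,0,0],"claw":0},{"dp":[0,0,0.08],"twist":[0,0,0],"claw":0},{"dp":[0,0,0.08],"twist":[0,0,0],"claw":0}]'
```

```text
clock: 27.12
tcp_pos: [479.3, -158.4, 38.8]
tcp_rot: [0.046, 0.999, 0.0, -0.001]
wrist_force: [0.1, 0.5, -1.0]
opening: 0.457
grasp_force: 60.8
clock: 27.37
tcp_pos: [480.7, -159.7, 35.2]
tcp_rot: [0.047, 0.999, -0.0, 0.001]
wrist_force: [0.3, -0.2, -0.5]
opening: 0.455
grasp_force: 60.8
clock: 27.62
tcp_pos: [480.6, -160.2, 32.0]
tcp_rot: [0.047, 0.999, -0.001, 0.001]
wrist_force: [0.3, -1.8, -1.3]
opening: 0.459
grasp_force: 60.9
```

Lower it another 2 mm, release and rise, then check the drawer.

```bash
python3 -m jog '[{"dp":[0,0,0.05],"twist":[0,0,0],"claw":0},{"dp":[0,0,0.05],"twist":[0,0,0],"claw":0}]';python3 -m jog '[{"dp":[0,0,0],"twist":[0,0,0],"claw":0.65},{"dp":[0,0,0],"twist":[0,0,0],"claw":0.65},{"dp":[0,0,0],"twist":[0,0,0],"claw":0.65},{"dp":[0,0,0],"twist":[0,0,0],"claw":0.65}]';python3 -m jog '[{"dp":[0,0,-0.5],"twist":[0,0,0],"claw":0.65},{"dp":[0,0,-1.2],"twist":[0,0,0],"claw":0.65},{"dp":[0,0,-2],"twist":[0,0,0],"claw":0.65},{"dp":[0,0,-3],"twist":[0,0,0],"claw":0.5},{"dp":[0,0,-4],"twist":[0,0,0],"claw":0}]'; python3 -m jog '[{"dp":[4.4,0,0],"twist":[0,0,0],"claw":0},{"dp":[4.4,0,0],"twist":[0,0,0],"claw":0},{"dp":[4.4,0,0],"twist":[0,0,0],"claw":0},{"dp":[4.4,0,0],"twist":[0,0,0],"claw":0},{"dp":[4.4,0,0],"twist":[0,0,0],"claw":0}]'
python3 - <<'E'
from h import *
for n in("scene","top"):
    im,d,K,T=grab(n); P=pts(d,K,T);X,Y,Z=P[...,0],P[...,1],P[...,2]
    if n=="scene": cv2.imwrite("pics/scene6.png",cv2.resize(im[160:400,190:440,::-1],None,fx=2.5,fy=2.5))
    for nm,m in(("handle",(Z>93)&(Z<112)&(X<405)&(X>350)&(Y<-150)&(Y>-320)),("indrawer",(Z>35)&(Z<88)&(X>445)&(X<515)&(Y>-355)&(Y<-125))):
        k,l,s,c=cv2.connectedComponentsWithStats(m.astype(np.uint8))
        for i in range(1,k):
            if s[i,4]<20: continue
            Q=P[l==i]; r=cv2.minAreaRect(Q[:,:2].astype(np.float32)); print(n,nm,s[i,4],c[i].round(),Q.mean(0).round(1),np.percentile(Q[:,2],[5,50,95]).round(),np.round(r[0],1),np.round(r[1],1),round(r[2],1))
E
python3 go.py 345 -222 180 84.4
```

```text
clock: 27.78
tcp_pos: [480.7, -160.7, 29.7]
tcp_rot: [0.047, 0.999, -0.001, 0.001]
wrist_force: [0.1, -5.6, -2.2]
opening: 0.458
grasp_force: 62.0
clock: 28.12
tcp_pos: [484.1, -167.0, 32.5]
tcp_rot: [0.047, 0.999, -0.006, 0.005]
wrist_force: [-2.6, -22.8, 10.5]
opening: 0.651
grasp_force: 0.0
clock: 28.53
tcp_pos: [479.0, -158.9, 190.4]
tcp_rot: [0.047, 0.999, 0.001, -0.001]
wrist_force: [0.4, 0.1, -1.5]
opening: 0.379
grasp_force: 0.0
clock: 28.95
tcp_pos: [299.4, -140.0, 188.2]
tcp_rot: [0.047, 0.999, 0.001, -0.002]
wrist_force: [-0.6, 0.4, -0.1]
opening: -0.0
grasp_force: 0.0
scene handle 194 [295. 333.] [ 385.8 -227.7  101.3] [ 96. 102. 106.] [ 388.4 -226.7] [109.5  17.4] 83.1
scene indrawer 276 [316. 310.] [ 483.9 -166.    50.4] [40. 51. 57.] [ 480.6 -169.1] [54.8 68.6] 89.5
scene indrawer 302 [329. 328.] [ 478.5 -243.    71.6] [46. 78. 85.] [ 481.4 -238.7] [42.4 37.5] 85.1
scene indrawer 327 [341. 351.] [ 470.  -316.6   71.7] [46. 77. 84.] [ 473.1 -312. ] [44. 37.] 84.0
top handle 82 [399. 304.] [ 384.3 -249.   101.9] [ 96. 102. 107.] [ 384.  -248.2] [18.7 65.6] 2.0
top indrawer 210 [369. 273.] [ 483.1 -162.1   52.4] [45. 53. 59.] [ 485.9 -162.9] [39.9 57.8] 86.4
top indrawer 164 [393. 274.] [ 480.1 -233.7   77.4] [52. 81. 86.] [ 481.8 -236.8] [41.1 36.6] 86.6
top indrawer 178 [416. 277.] [ 471.5 -308.8   76.8] [50. 81. 86.] [ 473.3 -311.8] [41.5 36.4] 84.8
dp [-1.236 -1.884  0.234] twist [0.    0.004 0.016] F [ 0.9 -0.5  0.7] pos [ 303.  -142.2  189.3]
```

View pics/scene6.png

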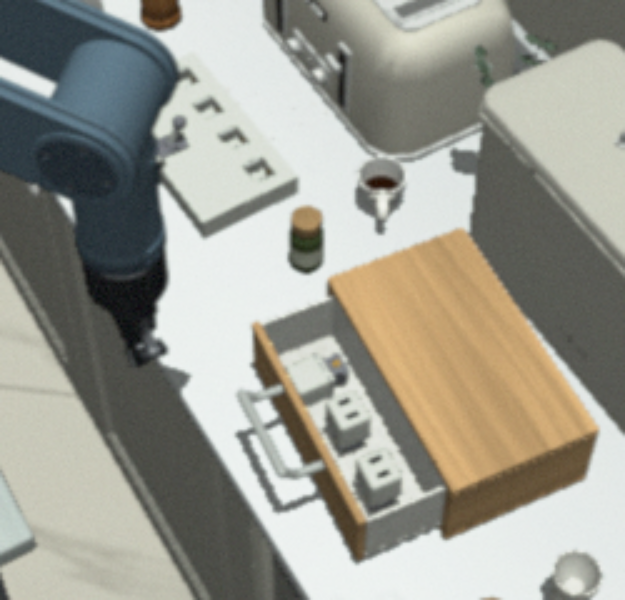

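All three chargers are in the drawer: the lying one at crop (315,375), the upright ones at (348,415) and (380,475). Now shut it by pushing the handle bar with closed fingers.

```bash
python3 -m jog '[{"dp":[-0.9,-1.88,0],"twist":[0,0,0],"claw":0},{"dp":[-0.9,-1.88,0],"twist":[0,0,0],"claw":0},{"dp":[-0.9,-1.88,0.8],"twist":[0,0,0],"claw":0},{"dp":[-0.9,-1.88,1.6],"twist":[0,0,0],"claw":0},{"dp":[-0.9,-1.88,2.2],"twist":[0,0,0],"claw":0}]';python3 -m jog '[{"dp":[0,0,0.45],"twist":[0,0,0],"claw":0},{"dp":[0,0,0.45],"twist":[0,0,0],"claw":0},{"dp":[0,0,0.45],"twist":[0,0,0],"claw":0}]';python3 go.py 462 -233 80 84.4
```

```text
clock: 29.47
tcp_pos: [334.7, -222.1, 99.4]
tcp_rot: [0.048, 0.999, 0.0, 0.0]
wrist_force: [0.3, 0.5, -1.7]
opening: -0.002
grasp_force: 0.0
clock: 29.72
tcp_pos: [334.1, -221.2, 82.6]
tcp_rot: [0.047, 0.999, 0.001, -0.001]
wrist_force: [0.9, -0.8, -0.4]
opening: 0.001
grasp_force: 0.0
dp [-3.212  0.006  0.062] twist [ 0.022 -0.016  0.044] F [ 0.9 -0.8 -0.4] pos [ 334.1 -221.2   82.6]
```

```bash
python3 -m jog '[{"dp":[-0.4,0,0],"twist":[0,0,0],"claw":0},{"dp":[-0.6,0,0],"twist":[0,0,0],"claw":0},{"dp":[-0.75,0,0],"twist":[0,0,0],"claw":0},{"dp":[-0.9,0,0],"twist":[0,0,0],"claw":0},{"dp":[-1.05,0,0],"twist":[0,0,0],"claw":0}]';python3 -m jog '[{"dp":[-0.2,0,0],"twist":[0,0,0],"claw":0},{"dp":[-0.4,0,0],"twist":[0,0,0],"claw":0},{"dp":[-0.6,0,0],"twist":[0,0,0],"claw":0},{"dp":[-0.8,0,0],"twist":[0,0,0],"claw":0},{"dp":[-1,0,0],"twist":[0,0,0],"claw":0}]';python3 -m jog '[{"dp":[-0.2,0,0],"twist":[0,0,0],"claw":0},{"dp":[-0.4,0,0],"twist":[0,0,0],"claw":0},{"dp":[-0.6,0,0],"twist":[0,0,0],"claw":0},{"dp":[-0.8,0,0],"twist":[0,0,0],"claw":0},{"dp":[-0.95,0,0],"twist":[0,0,0],"claw":0}]';python3 go.py 462 -233 80 84.4
```

```text
clock: 30.13
tcp_pos: [375.7, -225.5, 83.9]
tcp_rot: [0.047, 0.999, -0.0, -0.0]
wrist_force: [-1.0, 0.3, 0.5]
opening: 0.002
grasp_force: 0.7
clock: 30.55
tcp_pos: [415.9, -229.1, 83.2]
tcp_rot: [0.047, 0.999, 0.0, -0.0]
wrist_force: [-2.8, 0.5, 2.6]
opening: 0.001
grasp_force: 1.3
clock: 30.97
tcp_pos: [454.0, -232.7, 83.2]
tcp_rot: [0.047, 0.999, 0.0, 0.0]
wrist_force: [-2.4, -1.3, 1.8]
opening: -0.003
grasp_force: 1.2
dp [-0.201  0.012  0.079] twist [0.    0.002 0.042] F [-2.4 -1.3  1.8] pos [ 454.  -232.7   83.2]
```

```bash
python3 -m jog '[{"dp":[-0.1,0,0],"twist":[0,0,0],"claw":0},{"dp":[-0.2,0,0],"twist":[0,0,0],"claw":0},{"dp":[-0.2,0,0],"twist":[0,0,0],"claw":0}]';python3 -m jog '[{"dp":[-0.1,0,0],"twist":[0,0,0],"claw":0},{"dp":[-0.1,0,0],"twist":[0,0,0],"claw":0}]';python3 -m jog '[{"dp":[-0.1,0,0],"twist":[0,0,0],"claw":0},{"dp":[-0.1,0,0],"twist":[0,0,0],"claw":0}]'
```

```text
clock: 31.22
tcp_pos: [461.9, -233.5, 83.2]
tcp_rot: [0.047, 0.999, -0.0, 0.001]
wrist_force: [0.3, 0.6, -0.9]
opening: 0.001
grasp_force: 0.0
clock: 31.38
tcp_pos: [465.3, -233.7, 83.2]
tcp_rot: [0.047, 0.999, 0.0, 0.0]
wrist_force: [-0.7, -1.5, -0.4]
opening: -0.0
grasp_force: 0.0
clock: 31.55
tcp_pos: [465.6, -233.6, 83.1]
tcp_rot: [0.047, 0.999, 0.001, -0.004]
wrist_force: [-12.2, -1.1, 8.9]
opening: 0.0
grasp_force: 6.5
```

```bash
python3 -m jog '[{"dp":[-0.08,0,0],"twist":[0,0,0],"claw":0},{"dp":[-0.08,0,0],"twist":[0,0,0],"claw":0}]';python3 -m jog '[{"dp":[0.8,0,0],"twist":[0,0,0],"claw":0},{"dp":[1.4,0,0],"twist":[0,0,0],"claw":0},{"dp":[2.4,0,-1],"twist":[0,0,0],"claw":0},{"dp":[3,0,-2],"twist":[0,0,0],"claw":0},{"dp":[3,0,-3],"twist":[0,0,0],"claw":0}]';python3 -m jog '[{"dp":[0,0,0],"twist":[0,0,0],"claw":0},{"dp":[0,0,0],"twist":[0,0,0],"claw":0}]'
python3 - <<'E'
from h import *
for n in("scene","top"):
    im,d,K,T=grab(n); P=pts(d,K,T);X,Y,Z=P[...,0],P[...,1],P[...,2]
    if n=="scene": cv2.imwrite("pics/scene7.png",im[:,:,::-1])
    for nm,m in(("handle",(Z>93)&(Z<112)&(X<500)&(X>450)&(Y<-150)&(Y>-320)),("tip",(Z>54)&(Z<85)&(X>480)&(X<545)&(Y>190)&(Y<250))):
        Q=P[m]; print(n,nm,len(Q),Q.mean(0).round(1) if len(Q) else 0)
E
```

```text
clock: 31.72
tcp_pos: [465.7, -233.6, 83.0]
tcp_rot: [0.046, 0.999, 0.001, -0.007]
wrist_force: [-24.3, -2.1, 15.1]
opening: 0.003
grasp_force: 11.9
clock: 32.13
tcp_pos: [351.7, -221.0, 187.1]
tcp_rot: [0.048, 0.999, 0.002, -0.002]
wrist_force: [1.2, 0.2, -0.0]
opening: 0.001
grasp_force: 0.0
clock: 32.3
tcp_pos: [356.6, -224.8, 190.7]
tcp_rot: [0.048, 0.999, -0.002, 0.003]
wrist_force: [0.3, -0.1, 0.2]
opening: 0.002
grasp_force: 0.0
scene handle 183 [ 481.3 -237.9  100.9]
scene tip 0 0
top handle 136 [ 481.7 -234.6  102.3]
top tip 28 [520.9 224.7  70.5]
```

View pics/scene7.png

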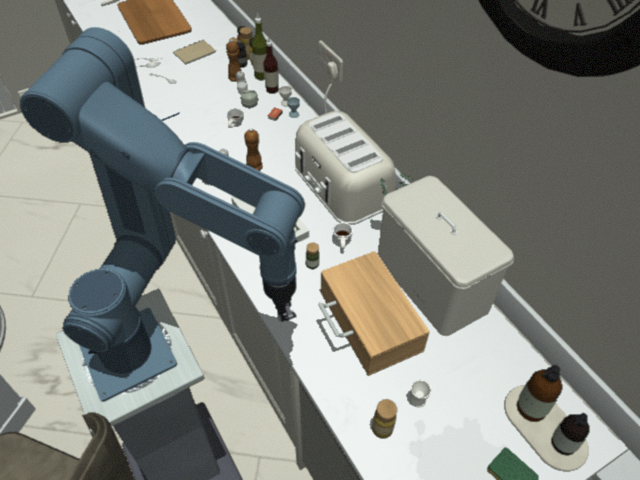

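The drawer is shut: the handle is at (335,325) px, about 100 mm in front of the cabinet origin as it should be. The toggle tip is still at x=521 (off), and nothing else has been disturbed.

```bash
python3 -c "
from workcell import robot
print(robot.sign_off())"
```

```text
the job is handed in; nothing more can be done
None
```

I handed in the job: the dock is switched off, both plugged-in chargers and the loose one are in the drawer, and the drawer is shut; it may have crept about 3 mm in from its stop while I was loading.

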